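# Check a converter module on both sides, then hold the readout cover open

## Robot

A 6-joint arm with a two-finger parallel gripper is mounted at the origin on the work surface. World frame = base frame: x ahead of the robot, y to its left, z up, the work surface at z = 0. Lengths are in m, angles in rad, forces in N, time in s.
With the tool pointing down it reaches from about 0.35 to 0.775 m from the base axis. Payload 5.5 kg.
Tool frame: the origin (TCP) lies between the finger pads; the fingertips stand 22 mm ahead of it and the grasp point (between the pads) lies 3 mm ahead of it (env.finger_overhang is the distance from the TCP to the fingertips, in m); y points along the fingers, x is the direction in which the jaws open and shut, and the axes are right-handed (so a half turn about y gives the same grasp; the last joint's range is limited). The gripper opens to 85 mm and grips with 20 to 120 N. Pads are 22 mm wide; open, the fingers measure 114 mm over their backs; the gripper's body (76 mm by 85 mm) begins 54 mm behind the grasp point. The pads swing forward as they close: fully open they stand 13 mm farther back than shut.
Start: joints at [-1.376, 0.313, 0.046, 1.304, 0, 1.431], TCP at [0.189, -0.543, 0.253] pointing down, gripper open.
Joint ranges: [-2.76, 2.76], [-0.86, 1.69], [-1.03, 1.26], [-2.2, 2.34], [-1.47, 1.5], [-3.14, 3.14]. Speed limits (rad/s): [2.57, 2.57, 3.14, 3.14, 3.14, 3.14].

## Interface

Orientations are given as a unit quaternion [w, x, y, z].
In Python, from workcell import monitor, cams, job, env gives the robot as it stands.
- The arm moves only by the tool drive_tool, never from a script. Its argument "plan" is text: rows parted by semicolons, each of 7 numbers parted by spaces: the opening, from -1 (shut) to 1 (fully open), then the shift along the tool's x, y, z in mm, then the turn, a rotation vector about the tool's x, y, z in degrees. In form: gripper x y z rx ry rz; .... A call has 1 to 8 rows; each row shifts and turns the pose as measured when the row begins, along the tool's axes as they then stand; what a row does not reach is not made up. A row lasts 1/8 s, in which the tool goes at most 62.5 mm and 10.7 degrees, less where a joint would pass 70% of its speed; a pose out of reach is approached as far as the arm can. A call is refused whole if a number of a shift passes 62.5 or a number of a turn 10.7, either way. A call with a gripper value outside its range is refused whole. The fingers move at their own pace and stop on an object; "grip_force" is the grip in N (left out, the last holds). Time passes only in rows, so rows that do not move let the fingers close. It gives the time, the measured TCP pose, the force and the opening at its end, in the units of the state.
- monitor.get_state(): the state, without advancing time (a new reading comes with each control period).
- cams.read_camera(name): name is "scene" or "top" or "wrist"; returns (picture, depth): 384x512x3 uint8, red, green, blue; 384x512 float32, m along the optical axis (not along the pixel's ray), 0 where there is no reading.
- cams.calibration(name): a dict with "fx", "fy", "cx", "cy" (pixels), "R" (3x3) and "t" (3): a world point X has camera coordinates R X + t. Camera axes: x right, y down, z forward; pixel columns grow to the right and rows downward; lengths in m; the calibration is good to about 2 mm. A picture is of the moment at which its call begins: read the wrist's pose just before it. calibration takes no time and is no camera call; for the wrist camera it gives the pose at the moment of the call.
- job.hand_in(): hands the job in, once; it reports no verdict.
The state is a dict: "clock": time; "joint_pos": joint angles; "qvel": joint speeds; "tau": joint torques, N m; "tcp_pos": TCP position; "orientation": TCP orientation; "wrist_force": force on the tool from outside, world axes, zero at the start; "ft_torque": the same for the moment, N m; "finger_gap": finger opening in m.
Only numpy, scipy, OpenCV 4.12 (cv2) and the standard library are available. Lean on these libraries where they do the work, as an engineer would, in place of code of your own. Each camera call takes 0.05 s, during which the arm holds its last target.

## Task

Check the converter module: press its connector side (the long side with the white strip) square and central against the spring bar of the probe stand until the bar is pushed well in, turn the module half round, press the opposite long side in the same way, and leave it standing flat on the mat in front of the bar. Then lift the cover of the readout box to 45 degrees from closed and finish while still holding it there with the fingers (it springs shut when let go), so that the colleague across the bench can read the dials. Leave the other things on the bench where they are.

Things in the scene. Friction and masses are not known exactly. Their poses are not given: they have to be found in the camera images.
- module_mid (a point): Centre of the loose converter module (0.3-0.5 kg), 35 mm above its underside: dark steel base 70 x 100 x 28 mm; on its middle an upright finned aluminium block, 44 (x) x 36 mm (y), 28 to 70 mm above the underside: grip it across y, 50 mm up. y runs along the 100 mm length; x points out of the connector side, whose top edge bears a white strip 80 x 8 mm, 5 mm high. Long sides at x = +-35 mm.
- probe: Probe stand, fixed: low grey housing 130 mm wide, 24 mm high, the spring bar along its front, on the robot's side. Origin on the mat (2 mm above the work surface) under the middle of the resting bar's front face; x points from that face into the housing (the way the bar is pushed), y along the bar, z up. The housing lies from x = 22 to 75 mm.
- bar (a joint): Travel of the spring bar, 0 (resting) to 0.008 m (pushed fully in); spring 450 N/m with 0.9 N preload, so 4.5 N when fully in.
- bar_face (a point): Middle of the spring bar's front face, which moves with the bar. The aluminium bar is 110 mm long and 18 mm high (6 to 24 mm above the mat), with a row of brass pins.
- readout: Readout box, fixed: grey open box 160 x 150 x 72 mm (x, y, z) with three dials inside, shut by a hinged aluminium cover. Origin at the centre of its underside, on the mat; x away from the robot's side, z up. The cover's hinge runs along y on the near edge, at x = -80 mm, z = 72.5 mm.
- cover (a joint): Angle of the readout box's cover in rad, 0 closed (level), growing as the far edge rises, stop at 1.4; 45 degrees = 0.785. Its weight and a spring shut it again from any angle; holding it at 45 degrees takes about 3 to 5 N at the handle.
- cover_grip (a point): Grip point in the middle of the cover's handle: a black upright fin near the cover's far edge, 18 mm thick (y), 26 mm along x, 44 mm tall above the cover plate. The point is 26 mm above the plate's top, 135 mm from the hinge line along the cover and 31 mm above that line when shut. Axes turn with the cover: z its upward normal, x away from the hinge.
- cover_hinge (a point): Middle of the cover's hinge line, on the readout box's near top edge; the line runs along the box's y axis.
- spool: Bystander: wire spool with white flanges, 60 mm across, 29 mm high; origin at the underside. Leave it alone.
- driver: Bystander: screwdriver, 160 mm long, lying on the mat. Leave it alone.
- dropper: Bystander: small white bottle, 34 mm across, 75 mm tall; origin at the underside. Leave it alone.
- tin: Bystander: small jar, 64 mm across, 40 mm high; origin at the underside. Leave it alone.
- brush: Bystander: brush, 150 mm long, lying on the mat. Leave it alone.
- tray: Bystander: clear divided parts tray, 90 x 120 x 25 mm; origin at the underside. Leave it alone.
Not all that is in view belongs to the job. What is shaped like the part that bears module_mid but purple is not meant.

How it is judged:
By the outcome, as a careful person would: the job done as asked, in the order asked, and still so for the second after the job is handed in, while the arm keeps its last pose, push and grip.
It also fails if it takes over 72 s, if anything falls off the work surface, if the arm or the gripper's body presses on something with over 40 N, if the wrist force passes 120 N, or if a joint passes its speed limit or range.

## Working session

There is one attempt and no reset: what is moved stays moved. The work goes in short steps, Python scripts to look and compute and a tool call to move; the robot and the scene stay as the last step left them, time stands still between calls to the robot, and variables do not carry over. Pictures are saved under pics/ and viewed, and the job is handed in when it is done.

Besides the shell and the picture viewer there is one more tool, called after "Request:" in YAML: its name, and indented under it one key for each argument. drive_tool: Moves the arm, as the interface text tells. Its arguments: {"type":"object","properties":{"plan":{"type":"string"},"grip_force":{"type":"number"}},"required":["plan"]}

```bash
ls -la; mkdir -p pics
python3 - <<'E'
from workcell import monitor,cams,job,env
import cv2,numpy as np
print(monitor.get_state()); print(env.finger_overhang)
for n in ["scene","top","wrist"]:
    c=cams.calibration(n); print(n,c)
    im,d=cams.read_camera(n)
    cv2.imwrite(f"pics/{n}0.png",im[:,:,::-1]); np.save(f"pics/{n}0.npy",d)
print(monitor.get_state()['clock'])
E
```

```text
total 12
drwxr-xr-x  3 agent agent 4096 Dec  6 22:22 .
drwxr-xr-x 23 root  root  4096 Dec  6 22:22 ..
drwxr-xr-x  2 agent agent 4096 Dec  6 22:22 pics
{'clock': 0.0, 'joint_pos': array([-1.37559870e+00,  3.14014003e-01,  4.50088464e-02,  1.30358471e+00,
        3.15533922e-05,  1.43119264e+00]), 'qvel': array([ 0.00062713,  0.00117023, -0.00020239, -0.00063104, -0.0002998 ,
       -0.0003569 ]), 'tau': array([-2.46530954e-04, -4.80621386e+01,  2.98537910e+01,  1.92185445e-02,
       -7.34088894e-05,  1.48130734e-06]), 'tcp_pos': array([ 0.18884362, -0.54262919,  0.2524133 ]), 'orientation': array([ 0.57676417, -0.57587646,  0.4101535 , -0.40924748]), 'wrist_force': array([ 0.60037148,  0.67421118, -0.25293768]), 'ft_torque': array([-0.00851755, -0.02238795, -0.03922644]), 'finger_gap': 0.08517875558129841}
0.022
scene {'fx': 387.42323616376063, 'fy': 387.42323616376063, 'cx': 251.83127416521697, 'cy': 196.3943953460002, 'R': array([[-0.29641855,  0.9550426 ,  0.00544771],
       [ 0.69749059,  0.22037108, -0.68186763],
       [-0.65241315, -0.19831848, -0.7314553 ]]), 't': array([ 0.15476721, -0.29561122,  1.47288647])}
top {'fx': 492.1565042300899, 'fy': 492.1565042300899, 'cx': 258.9889578836193, 'cy': 188.43279522599622, 'R': array([[ 0.02577152, -0.99965476, -0.00511746],
       [-0.99828151, -0.02546594, -0.05277801],
       [ 0.05262946,  0.00646883, -0.99859316]]), 't': array([-0.00846823,  0.50017566,  1.43479941])}
wrist {'fx': 330.85348102734184, 'fy': 330.85348102734184, 'cx': 254.69076775606814, 'cy': 191.50135356268018, 'R': array([[ 0.32804657, -0.94465893, -0.00222658],
       [-0.90099519, -0.31359029,  0.29978126],
       [-0.28388928, -0.09633608, -0.95400537]]), 't': array([-0.57487119, -0.03943734,  0.37994112])}
0.15
```

View pics/top0.png

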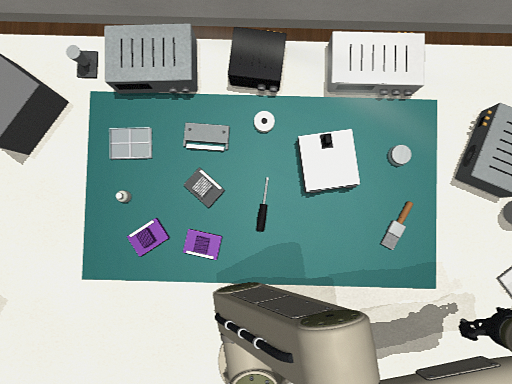

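View pics/scene0.png

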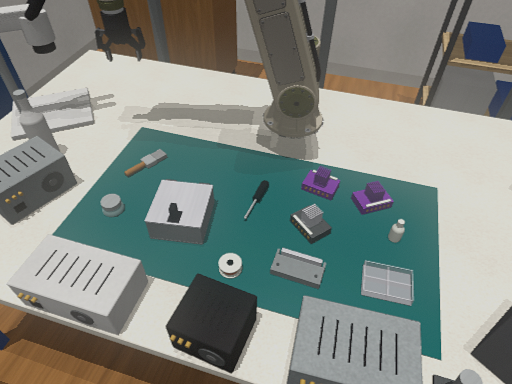

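View pics/wrist0.png

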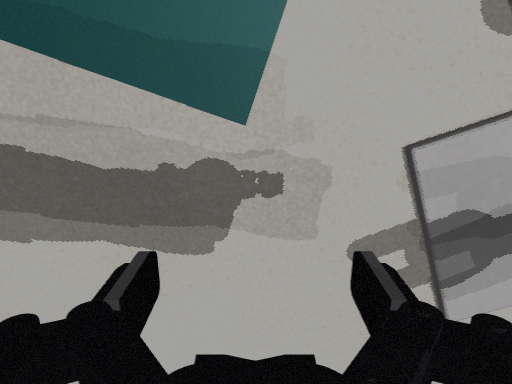

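Candidates that could be taken for the module are, in the top view, the dark one at (204,187) and the purple ones at (148,237) and (203,244). The dark one with the aluminium block fits the description, so I'll check it in close crops. The probe stand is at (206,137) and the readout box at (328,162).

Run:
```python
import cv2,numpy as np
a=cv2.imread("pics/top0.png"); b=cv2.imread("pics/scene0.png")
p=cv2.resize(a[110:220,165:275],(550,550),interpolation=cv2.INTER_CUBIC)
cv2.imwrite("pics/crop_t.png",p)
cv2.imwrite("pics/crop_s.png",cv2.resize(b[190:300,240:350],(550,550),interpolation=cv2.INTER_CUBIC))
cv2.imwrite("pics/crop_r.png",cv2.resize(a[115:205,285:375],(540,540),interpolation=cv2.INTER_CUBIC))
```

```text
(no output)
```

View pics/crop_t.png

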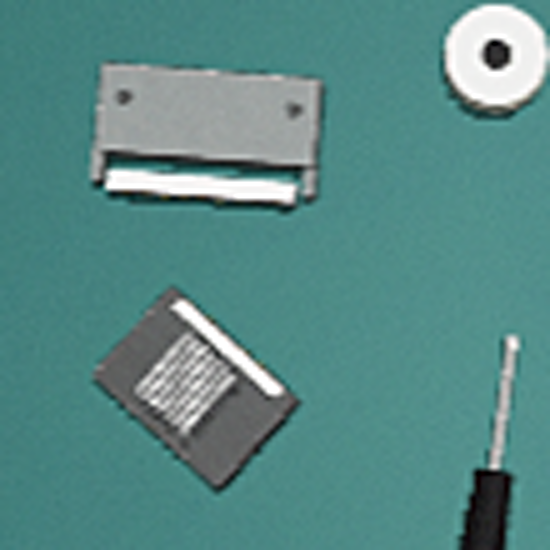

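View pics/crop_s.png

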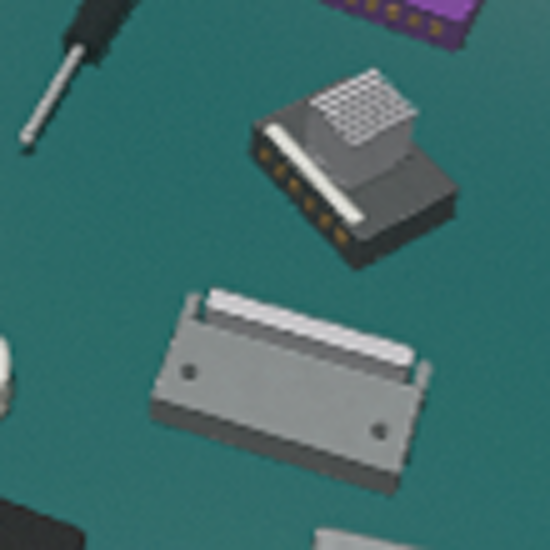

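View pics/crop_r.png

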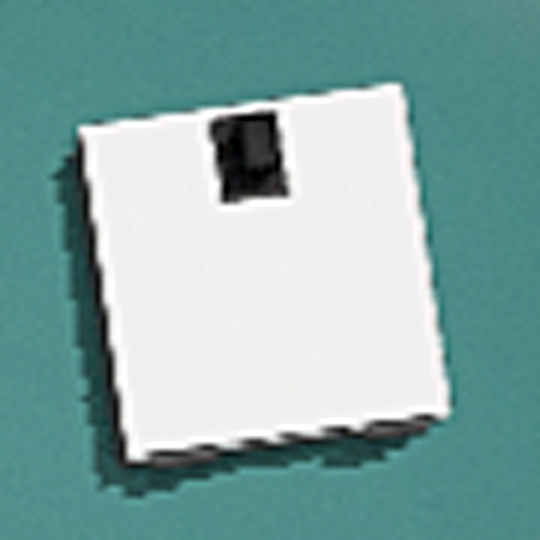

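The crops confirm it: the dark module has its white strip on the upper-right (far-right) side and its block in the middle. Next I'll measure by casting rays onto height planes.

```bash
cat > h.py <<'E'
import numpy as np,cv2
from scipy.spatial.transform import Rotation as Rn
def ray(c,uv,z):
    uv=np.atleast_2d(np.array(uv,float)); R=np.array(c['R']);t=np.array(c['t'])
    d=np.c_[(uv[:,0]-c['cx'])/c['fx'],(uv[:,1]-c['cy'])/c['fy'],np.ones(len(uv))]@R
    o=-R.T@t
    return o+d*((z-o[2])/d[:,2])[:,None]
def proj(c,X):
    X=np.atleast_2d(X); q=X@np.array(c['R']).T+np.array(c['t'])
    return np.c_[q[:,0]/q[:,2]*c['fx']+c['cx'],q[:,1]/q[:,2]*c['fy']+c['cy']]
def rect(mask):
    n,l,s,ce=cv2.connectedComponentsWithStats(mask.astype(np.uint8)); 
    return [(cv2.minAreaRect(cv2.findContours((l==i).astype(np.uint8),0,1)[0][0]),s[i,4],ce[i]) for i in range(1,n) if s[i,4]>15]
def poseq(s): 
    w,x,y,z=s['orientation']; return Rn.from_quat([x,y,z,w]).as_matrix()
E
python3 - <<'E'
from h import *
from workcell import cams
c=cams.calibration("top")
a=cv2.imread("pics/top0.png").astype(int)
def cr(u,v): return (165+(u+.5)/5-.5,110+(v+.5)/5-.5)
M=ray(c,[cr(170,290),cr(300,402),cr(218,492),cr(93,378)],.030)
print("base",M.round(4),M.mean(0).round(4),[np.linalg.norm(M[i]-M[i-1]).round(4) for i in range(4)])
def yaw(v): return np.degrees(np.arctan2(v[1],v[0]))
print("yaw x dir",yaw(M[0]-M[3]),yaw(M[1]-M[2]),"ydir",yaw(M[0]-M[1]),yaw(M[3]-M[2]))
B=ray(c,[cr(104,196),cr(296,207)],.026); print("barfront",B.round(4),B.mean(0),yaw(B[0]-B[1]),np.linalg.norm(B[0]-B[1]))
H=ray(c,[cr(103,63),cr(323,79),cr(310,165),cr(100,152)],.026); print("housing",H.round(4),yaw(H[0]-H[1]),yaw(H[3]-H[2]))
# white bar mask
hsv=cv2.cvtColor(cv2.imread("pics/top0.png"),cv2.COLOR_BGR2HSV)
w=(hsv[:,:,2]>215)&(hsv[:,:,1]<40)
for r,ar,ce in rect(w[100:240,90:260]): print((r[0][0]+90,r[0][1]+100),r[1:],ar)
def rr(u,v): return (285+(u+.5)/6-.5,115+(v+.5)/6-.5)
L=ray(c,[rr(80,130),rr(402,84),rr(450,412),rr(128,462)],.0745+.002)
print("lid",L.round(4),[np.linalg.norm(L[i]-L[i-1]).round(4) for i in range(4)],L.mean(0),yaw(L[0]-L[3]),yaw(L[1]-L[2]),yaw(L[0]-L[1])-90,yaw(L[3]-L[2])-90)
T=ray(c,[rr(262,148)],.002+.0775+.044);print("handle top",T)
E
```

```text
base [[0.5557 0.1819 0.03  ]
 [0.4922 0.1041 0.03  ]
 [0.4387 0.1502 0.03  ]
 [0.5031 0.2251 0.03  ]] [0.4974 0.1653 0.03  ] [np.float64(0.068), np.float64(0.1004), np.float64(0.0706), np.float64(0.0988)]
yaw x dir -39.42470981446513 -40.72659077999244 ydir 50.787989291020345 49.286588440353384
barfront [[0.6103 0.2229 0.026 ]
 [0.6067 0.1101 0.026 ]] [0.60850473 0.16650706 0.026     ] 88.14415019978537 0.1127998198608252
housing [[0.6889 0.2261 0.026 ]
 [0.6826 0.0965 0.026 ]
 [0.6316 0.1027 0.026 ]
 [0.6362 0.2261 0.026 ]] 87.23228358106114 87.87116347834005
(256.5, 120.5) ((17.0, 5.0), 90.0) 72
(140.0, 142.0) ((16.0, 0.0), 180.0) 17
(204.564697265625, 146.65882873535156) ((36.96772003173828, 3.5280392169952393), 4.398705005645752) 134
(128.0, 157.0) ((26.0, 0.0), 180.0) 27
(210.31673431396484, 179.15158081054688) ((26.234235763549805, 2.3543541431427), 42.27368927001953) 62
(118.25000762939453, 195.25000762939453) ((4.949747085571289, 4.242640495300293), 45.0) 25
(141.11371612548828, 228.17689514160156) ((2.463451385498047, 27.75889015197754), 57.2647705078125) 67
lid [[ 0.6474 -0.1023  0.0765]
 [ 0.6731 -0.2535  0.0765]
 [ 0.5187 -0.2785  0.0765]
 [ 0.4914 -0.1282  0.0765]] [np.float64(0.1582), np.float64(0.1534), np.float64(0.1564), np.float64(0.1528)] [ 0.58264087 -0.19060751  0.0765    ] 9.40830599047772 9.17213317130953 9.615773125317077 10.296374424030432
handle top [[ 0.63365418 -0.18192361  0.1235    ]]
```

```bash
cat >> h.py <<'E'
def ytgt(yaw):
    """tool down, jaw x axis along heading yaw (deg)"""
    a=np.radians(yaw); x=np.array([np.cos(a),np.sin(a),0]); y=np.array([0,0,-1.]); return np.c_[x,y,np.cross(x,y)]
def to(s,p,Rt):
    R=poseq(s); d=R.T@(np.array(p)-s['tcp_pos'])*1000
    rv=np.degrees(Rn.from_matrix(R.T@Rt).as_rotvec())
    n=max(np.abs(rv).max()/10.5,np.linalg.norm(d)/60)
    print("shift mm (tool)",d.round(1),"rot",rv.round(2),"rows>=",round(n,1)); return d,rv
def path(s,p,Rt,n):
    """per-row numbers for straight move with uniform turning"""
    R=poseq(s); d=(np.array(p)-s['tcp_pos'])*1000/n; rv=Rn.from_matrix(R.T@Rt).as_rotvec()/n
    st=Rn.from_rotvec(rv).as_matrix()
    for i in range(n): print((R.T@d).round(1),np.degrees(rv).round(2)); R=R@st
def show(s):
    R=poseq(s); print("t",round(s['clock'],3),"tcp",s['tcp_pos'].round(4),"jawyaw",np.degrees(np.arctan2(R[1,0],R[0,0])).round(2),"appr",R[:,1].round(3),"F",s['wrist_force'].round(2),"gap",round(s['finger_gap'],4),"q",s['joint_pos'].round(2))
E
python3 - <<'E'
from h import *
from workcell import monitor
s=monitor.get_state(); show(s); print(poseq(s).round(3))
for y in(50,-130): to(s,[.4974,.1653,.17],ytgt(y))
E
```

```text
t 0.15 tcp [ 0.1889 -0.5427  0.2526] jawyaw -70.82 appr [-0.     0.001 -1.   ] F [ 0.26 -0.62 -0.45] gap 0.0853 q [-1.38  0.31  0.05  1.3  -0.    1.43]
[[ 0.329 -0.     0.944]
 [-0.944  0.001  0.329]
 [-0.001 -1.     0.   ]]
shift mm (tool) [-567.2   83.5  524.1] rot [-9.0000e-02 -1.2082e+02 -4.0000e-02] rows>= 12.9
shift mm (tool) [-567.2   83.5  524.1] rot [ 3.000e-02  5.918e+01 -8.000e-02] rows>= 12.9
```

Run:
```python
from h import *
from workcell import monitor,cams
s=monitor.get_state(); path(s,[.4974,.1653,.23],ytgt(50),16)
c=cams.calibration("wrist");o=-c['R'].T@c['t'];print("cam in tool",poseq(s).T@(o-s['tcp_pos']),poseq(s).T@c['R'][2])
```

```text
[-35.5   1.5  32.8] [-0.01 -7.55 -0.  ]
[-30.8   1.5  37.1] [-0.01 -7.55 -0.  ]
[-25.7   1.5  40.9] [-0.01 -7.55 -0.  ]
[-20.1   1.5  43.9] [-0.01 -7.55 -0.  ]
[-14.2   1.4  46.1] [-0.01 -7.55 -0.  ]
[-8.   1.4 47.6] [-0.01 -7.55 -0.  ]
[-1.7  1.4 48.2] [-0.01 -7.55 -0.  ]
[ 4.7  1.4 48. ] [-0.01 -7.55 -0.  ]
[11.   1.4 47. ] [-0.01 -7.55 -0.  ]
[17.1  1.4 45.2] [-0.01 -7.55 -0.  ]
[22.8  1.4 42.5] [-0.01 -7.55 -0.  ]
[28.2  1.4 39.2] [-0.01 -7.55 -0.  ]
[33.1  1.4 35.1] [-0.01 -7.55 -0.  ]
[37.5  1.4 30.4] [-0.01 -7.55 -0.  ]
[41.1  1.4 25.3] [-0.01 -7.55 -0.  ]
[44.1  1.4 19.6] [-0.01 -7.55 -0.  ]
cam in tool [ 0.00095691 -0.1205119   0.07592227] [-7.62462032e-04  9.53946561e-01 -2.99975628e-01]
```

Request:
drive_tool:
  plan: "1 -35 1 33 0 -7.5 0; 1 -31 1 37 0 -7.5 0; 1 -26 1 41 0 -7.5 0; 1 -20 1 44 0 -7.5 0; 1 -14 1 46 0 -7.5 0; 1 -8 1 48 0 -7.5 0; 1 -2 1 48 0 -7.5 0; 1 5 1 48 0 -7.5 0"
  grip_force: 60

```text
clock: 1.15
tcp_pos: [0.3421, -0.1791, 0.2423]
orientation: [0.706, -0.703, 0.057, -0.057]
wrist_force: [0.6, -0.2, 1.1]
finger_gap: 0.0851
```

Request:
drive_tool:
  plan: "1 11 1 47 0 -7.5 0; 1 17 1 45 0 -7.5 0; 1 23 1 43 0 -7.5 0; 1 28 1 39 0 -7.5 0; 1 33 1 35 0 -7.5 0; 1 37 1 30 0 -7.5 0"

```text
clock: 1.9
tcp_pos: [0.4516, 0.0987, 0.237]
orientation: [0.671, -0.669, -0.227, 0.225]
wrist_force: [1.2, -0.0, 1.1]
finger_gap: 0.0854
```

Run:
```python
from h import *
from workcell import monitor
s=monitor.get_state(); show(s); to(s,[.4974,.1653,.23],ytgt(50)); path(s,[.4974,.1653,.23],ytgt(50),4)
```

```text
t 1.9 tcp [0.4516 0.0987 0.237 ] jawyaw 37.24 appr [ 0.002  0.003 -1.   ] F [ 1.2  -0.01  1.06] gap 0.0854 q [ 0.04  0.1  -0.26  1.21  0.    0.96]
shift mm (tool) [76.7  7.3 25.3] rot [ -0.06 -12.76   0.18] rows>= 1.4
[19.2  1.8  6.3] [-0.01 -3.19  0.05]
[19.5  1.8  5.3] [-0.01 -3.19  0.05]
[19.8  1.8  4.2] [-0.01 -3.19  0.05]
[20.   1.8  3.1] [-0.01 -3.19  0.05]
```

Request:
drive_tool:
  plan: "1 20 2 6 0 -3.2 0; 1 20 2 5 0 -3.2 0; 1 20 2 4 0 -3.2 0; 1 18 2 3 0 -3.2 0; 1 0 0 0 0 0 0"

```text
clock: 2.52
tcp_pos: [0.4996, 0.1701, 0.2277]
orientation: [0.639, -0.637, -0.305, 0.304]
wrist_force: [-0.5, -0.2, -0.7]
finger_gap: 0.0855
```

Run:
```python
from h import *
from workcell import monitor,cams
s=monitor.get_state(); show(s)
c=cams.calibration("wrist"); im,d=cams.read_camera("wrist"); cv2.imwrite("pics/w1.png",im[:,:,::-1]); np.savez("pics/w1.npz",d=d,**c)
```

```text
t 2.525 tcp [0.4996 0.1701 0.2277] jawyaw 50.98 appr [-0.     0.003 -1.   ] F [-0.47 -0.18 -0.74] gap 0.0855 q [ 0.17  0.23 -0.13  1.21  0.    0.86]
```

View pics/w1.png

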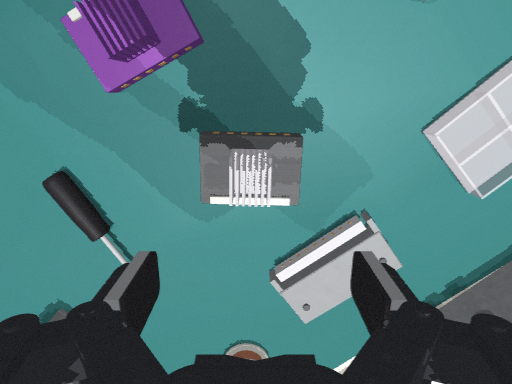

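The module sits centred at (250,168) with its white strip at (250,201). The probe bar's white top runs from (275,278) to (365,225).

Run:
```python
from h import *
c=dict(np.load("pics/w1.npz")); im=cv2.imread("pics/w1.png"); hsv=cv2.cvtColor(im,cv2.COLOR_BGR2HSV)
w=((hsv[:,:,2]>200)&(hsv[:,:,1]<40)); 
for r,ar,ce in rect(w[120:290,190:400]):
    if ar>100:
        b=cv2.boxPoints(r)+[190,120]; print(ar,b.round(1).tolist())
a=np.hstack([cv2.resize(im[120:220,190:315],(500,400),interpolation=cv2.INTER_CUBIC)]);cv2.imwrite("pics/w1m.png",a)
cv2.imwrite("pics/w1p.png",cv2.resize(im[200:330,260:410],(750,600)[:2] if 0 else (600,520),interpolation=cv2.INTER_CUBIC))
```

```text
1509 [[209.7, 204.3], [211.8, 151.1], [290.9, 154.1], [288.8, 207.3]]
948 [[275.5, 274.2], [360.3, 220.6], [365.4, 228.6], [280.6, 282.2]]
```

View pics/w1m.png

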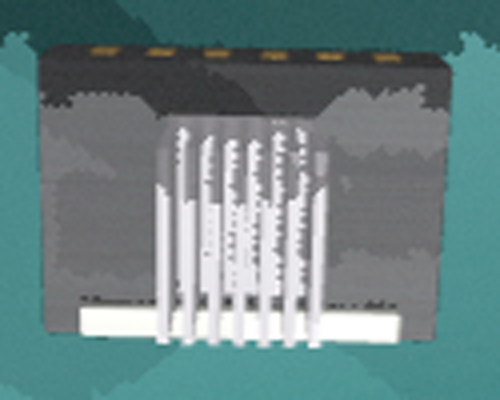

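View pics/w1p.png

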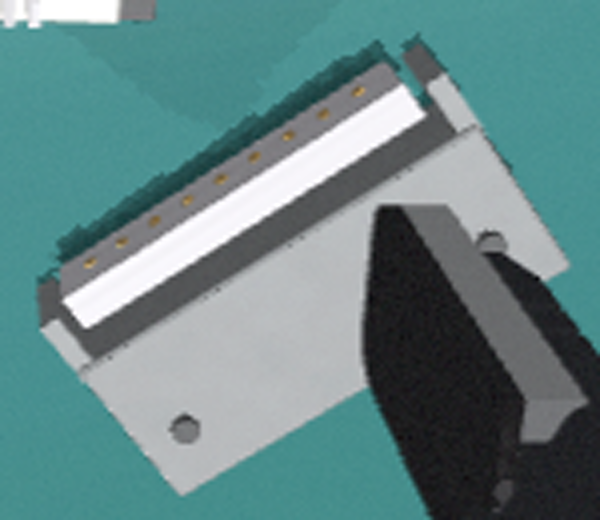

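Run:
```python
from h import *
c=dict(np.load("pics/w1.npz"))
def cr(u,v,o): return (o[0]+(u+.5)/4-.5,o[1]+(v+.5)/4-.5)
o=(190,120)
yaw=lambda v: np.degrees(np.arctan2(v[1],v[0])).round(2)
S=ray(c,[cr(81,338,o),cr(401,343,o),cr(401,316,o),cr(81,308,o)],.035)
print("strip",S.mean(0).round(4),yaw(S[1]-S[0]),yaw(S[2]-S[3]),np.linalg.norm(S[1]-S[0]).round(4),np.linalg.norm(S[2]-S[1]).round(4))
Sf=(S[0]+S[1])/2
M=ray(c,[cr(42,68,o),cr(449,70,o),cr(435,340,o),cr(46,333,o)],.030)
print("base",M.mean(0).round(4),[np.linalg.norm(M[i]-M[i-1]).round(4) for i in range(4)],yaw(M[1]-M[0]),yaw(M[2]-M[3]))
yd=yaw(S[1]-S[0]); a=np.radians(yd-90); print("centre from strip",Sf[:2]-.035*np.array([np.cos(a),np.sin(a)]))
o=(260,200)
B=ray(c,[cr(62,300,o),cr(402,82,o)],.026);print("bar",B.round(4),B.mean(0).round(4),yaw(B[1]-B[0]),np.linalg.norm(B[1]-B[0]))
H=ray(c,[cr(83,372,o),cr(480,127,o),cr(570,266,o),cr(182,495,o)],.026);print("hous",H.round(4),yaw(H[1]-H[0]),yaw(H[2]-H[3]),H.mean(0),[np.linalg.norm(H[i]-H[i-1]).round(4) for i in range(4)])
a=np.radians(yaw(H[1]-H[0])-90);print("bar mid from housing front",(H[0]+H[1])[:2]/2-.022*np.array([np.cos(a),np.sin(a)]))
```

```text
strip [0.5208 0.1458 0.035 ] 49.95 49.39 0.0804 0.0072
base [0.4983 0.1648 0.03  ] [np.float64(0.0672), np.float64(0.0975), np.float64(0.0686), np.float64(0.0991)] 50.65 49.81
centre from strip [0.49693262 0.1659186 ]
bar [[0.6073 0.111  0.026 ]
 [0.6123 0.2202 0.026 ]] [0.6098 0.1656 0.026 ] 87.34 0.10935122782177537
hous [[0.6292 0.1014 0.026 ]
 [0.6361 0.2291 0.026 ]
 [0.687  0.2258 0.026 ]
 [0.6802 0.0983 0.026 ]] 86.88 86.97 [0.65812394 0.16364575 0.026     ] [np.float64(0.0511), np.float64(0.128), np.float64(0.0509), np.float64(0.1276)]
bar mid from housing front [0.61068924 0.16643772]
```

Run:
```python
from h import *
from workcell import monitor
s=monitor.get_state(); to(s,[.4973,.1656,.057],ytgt(50))
```

```text
shift mm (tool) [ -4.6 170.7  -1.4] rot [-0.11  0.92  0.09] rows>= 2.8
```

Request:
drive_tool:
  plan: "1 -4 20 -1 0 0.9 0; 1 -1 40 0 0 0 0; 1 0 35 0 0 0 0; 1 0 30 0 0 0 0; 1 0 18 0 0 0 0; 1 0 0 0 0 0 0"

```text
clock: 3.32
tcp_pos: [0.4962, 0.1613, 0.0828]
orientation: [0.642, -0.642, -0.297, 0.296]
wrist_force: [-0.4, 0.4, 0.3]
finger_gap: 0.0852
```

Run:
```python
from h import *
from workcell import monitor
s=monitor.get_state();show(s); to(s,[.4973,.1656,.057],ytgt(50))
```

```text
t 3.325 tcp [0.4962 0.1613 0.0828] jawyaw 49.59 appr [ 0.001  0.001 -1.   ] F [-0.42  0.38  0.27] gap 0.0852 q [ 0.16  0.33 -0.38  0.87  0.    0.87]
shift mm (tool) [ 3.9 25.8  1.9] rot [ 0.01 -0.41  0.1 ] rows>= 0.4
```

Request:
drive_tool:
  plan: "1 4 13 2 0 -0.4 0; 1 0 12 0 0 0 0; 1 0 0 0 0 0 0"

```text
clock: 3.7
tcp_pos: [0.4987, 0.1657, 0.0583]
orientation: [-0.641, 0.641, 0.3, -0.297]
wrist_force: [-0.2, -0.9, 1.1]
finger_gap: 0.0856
```

Run:
```python
from h import *
from workcell import monitor
s=monitor.get_state();show(s); to(s,[.4973,.1656,.057],ytgt(50))
```

```text
t 3.7 tcp [0.4987 0.1657 0.0583] jawyaw 49.96 appr [ 0.004  0.002 -1.   ] F [-0.16 -0.87  1.08] gap 0.0856 q [ 0.17  0.36 -0.4   0.81  0.    0.87]
shift mm (tool) [-1.   1.3  1.1] rot [ 0.14 -0.04  0.23] rows>= 0.0
```

Within about 1 mm, so I'll close the fingers.

Request:
drive_tool:
  plan: "-1 -1 1 1 0 0 0; -1 0 0 0 0 0 0; -1 0 0 0 0 0 0; -1 0 0 0 0 0 0; -1 0 0 0 0 0 0; -1 0 0 0 0 0 0"
  grip_force: 60

```text
clock: 4.45
tcp_pos: [0.498, 0.1658, 0.0584]
orientation: [-0.641, 0.641, 0.301, -0.296]
wrist_force: [0.1, 1.0, -0.1]
finger_gap: 0.0355
```

Request:
drive_tool:
  plan: "-1 0 -8 0 0 0 0; -1 0 -10 0 0 0 0; -1 0 0 0 0 0 0"

```text
clock: 4.82
tcp_pos: [0.4969, 0.1656, 0.0769]
orientation: [-0.641, 0.641, 0.3, -0.297]
wrist_force: [0.6, 0.5, -4.3]
finger_gap: 0.0354
```

Run:
```python
from h import *
from workcell import monitor,cams
s=monitor.get_state();show(s)
c=cams.calibration("wrist"); im,d=cams.read_camera("wrist"); cv2.imwrite("pics/w2.png",im[:,:,::-1]); np.savez("pics/w2.npz",d=d,**c)
```

```text
t 4.825 tcp [0.4969 0.1656 0.0769] jawyaw 49.97 appr [ 0.004  0.001 -1.   ] F [ 0.6   0.47 -4.31] gap 0.0354 q [ 0.17  0.34 -0.38  0.85  0.    0.87]
```

View pics/w2.png

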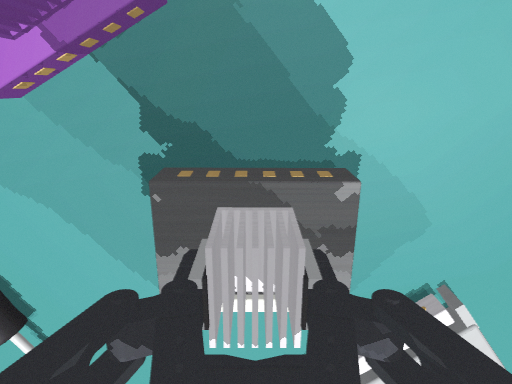

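Grasp holds (weight 4.3 N, gap 35 mm). The wrist view shows the module's back edge from (155,181) to (360,182); I'll use that to get its offset in the grip.

Run:
```python
from h import *
c=dict(np.load("pics/w2.npz"))
im=cv2.imread("pics/w2.png"); cv2.imwrite("pics/w2c.png",cv2.resize(im[155:215,140:370],(780,203),interpolation=cv2.INTER_CUBIC))
R=c['R'];
P=ray(c,[(155,182),(360,182)],.0485)
# tool frame
from workcell import monitor
s=monitor.get_state(); T=(poseq(s).T@(P-s['tcp_pos']).T).T; print(T.round(4),np.linalg.norm(P[1]-P[0]))
# near target: press yaw
for d,z in ((.075,.068),(.035,.0585)):
    a=np.radians(-2.8); p=np.array([.610,.166])-d*np.array([np.cos(a),np.sin(a)])
    print(p.round(4)); to(s,[*p,z],ytgt(87.2)); 
a=np.radians(-2.8); p=np.array([.610,.166])-.075*np.array([np.cos(a),np.sin(a)])
path(s,[*p,.077],ytgt(87.2),5)
```

```text
[[-0.0473  0.0277  0.034 ]
 [ 0.0484  0.028   0.0339]] 0.09576335416523256
[0.5351 0.1697]
shift mm (tool) [ 27.9   8.6 -26.8] rot [  0.15 -37.23   0.15] rows>= 3.5
[0.575  0.1677]
shift mm (tool) [ 52.   18.2 -58.6] rot [  0.15 -37.23   0.15] rows>= 3.5
[ 5.6 -0.1 -5.4] [ 0.03 -7.45  0.03]
[ 4.8 -0.1 -6. ] [ 0.03 -7.45  0.03]
[ 4.  -0.1 -6.6] [ 0.03 -7.45  0.03]
[ 3.1 -0.1 -7.1] [ 0.03 -7.45  0.03]
[ 2.2 -0.1 -7.4] [ 0.03 -7.45  0.03]
```

View pics/w2c.png

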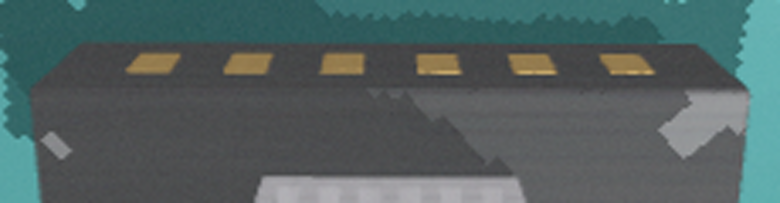

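Request:
drive_tool:
  plan: "-1 6 0 -5 0 -7.5 0; -1 5 0 -6 0 -7.5 0; -1 4 0 -7 0 -7.5 0; -1 3 0 -7 0 -7.5 0; -1 2 0 -7 0 -7.5 0; -1 0 0 0 0 0 0"

```text
clock: 5.62
tcp_pos: [0.5343, 0.1702, 0.075]
orientation: [0.506, -0.506, -0.494, 0.494]
wrist_force: [0.1, -0.4, -3.1]
finger_gap: 0.0354
```

```bash
cat > chk.py <<'E'
from h import *
from workcell import monitor
import sys
s=monitor.get_state();show(s)
a=np.radians(-2.8); u=np.array([np.cos(a),np.sin(a)]); v=np.array([-u[1],u[0]]); r=s['tcp_pos'][:2]-np.array([.610,.166])
print("in probe frame mm: x",(r@u*1000).round(1),"y",(r@v*1000).round(1))
if len(sys.argv)>1:
    d,z,jy=map(float,sys.argv[1:4]); p=np.array([.610,.166])+d/1000*u; to(s,[*p,z],ytgt(jy))
E
python3 chk.py -75 .0625 87.2
```

```text
t 5.625 tcp [0.5343 0.1702 0.075 ] jawyaw 88.61 appr [ 0.     0.001 -1.   ] F [ 0.13 -0.41 -3.12] gap 0.0354 q [ 0.16  0.4  -0.28  0.88  0.    0.19]
in probe frame mm: x -75.9 y 0.5
shift mm (tool) [-0.5 12.5 -0.8] rot [0.01 1.41 0.05] rows>= 0.2
```

Request:
drive_tool:
  plan: "-1 -0.5 10 0 0 1.4 0; -1 0 6 -8 0 0 0; -1 0 0 -12 0 0 0; -1 0 0 -12 0 0 0; -1 0 0 0 0 0 0"

```text
clock: 6.25
tcp_pos: [0.5638, 0.168, 0.0584]
orientation: [0.515, -0.512, -0.485, 0.487]
wrist_force: [0.9, -0.1, -0.7]
finger_gap: 0.0354
```

```bash
python3 chk.py -35 .0584 87.2
python3 - <<'E'
from workcell import cams
import cv2,numpy as np
c=cams.calibration("wrist");w=cams.read_camera("wrist")[0][:,:,::-1]; cv2.imwrite("pics/w3.png",w);np.savez("pics/w3.npz",**c)
b=cams.read_camera("scene")[0][:,:,::-1]; cv2.imwrite("pics/s3.png",b)
cv2.imwrite("pics/s3c.png",cv2.resize(b[180:300,240:360],(600,600),interpolation=cv2.INTER_CUBIC))
t=cams.read_camera("top")[0][:,:,::-1]; cv2.imwrite("pics/t3.png",t)
cv2.imwrite("pics/t3c.png",cv2.resize(t[110:220,155:265],(550,550),interpolation=cv2.INTER_CUBIC))
E
```

```text
t 6.25 tcp [0.5638 0.168  0.0584] jawyaw 86.8 appr [-0.005  0.001 -1.   ] F [ 0.87 -0.09 -0.72] gap 0.0354 q [ 0.15  0.47 -0.22  0.88  0.    0.21]
in probe frame mm: x -46.2 y -0.3
shift mm (tool) [  0.4  -0.  -11.2] rot [-0.31 -0.4   0.04] rows>= 0.2
```

View pics/s3c.png

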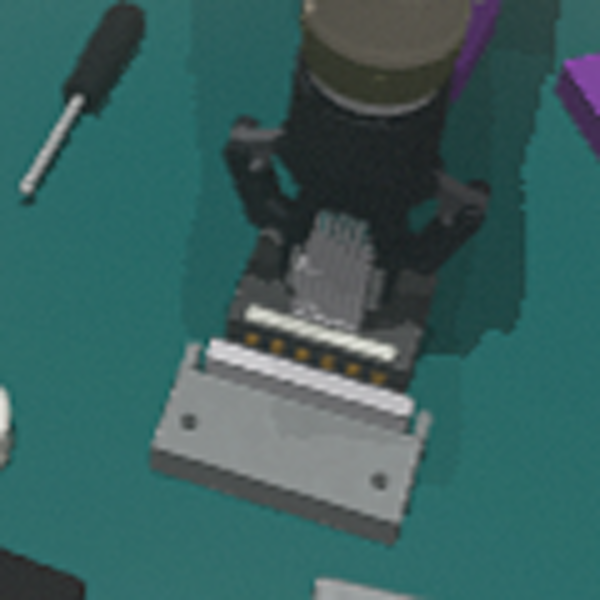

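View pics/w3.png

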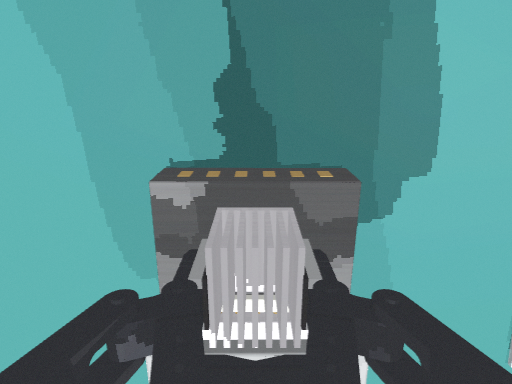

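View pics/t3c.png

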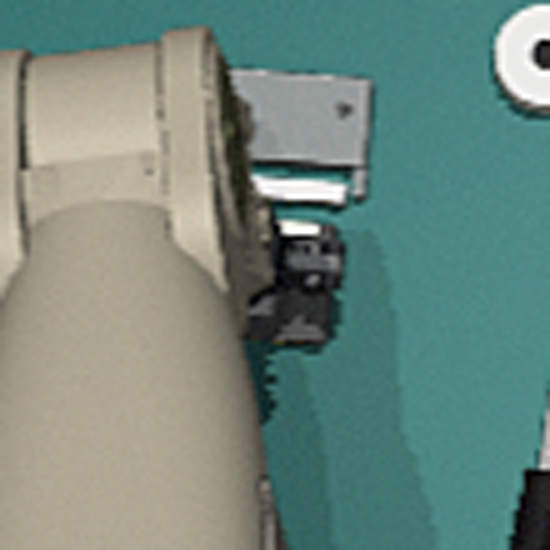

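Run:
```python
from h import *
from workcell import cams
c=cams.calibration("scene"); im=cv2.imread("pics/s3.png");hsv=cv2.cvtColor(im,cv2.COLOR_BGR2HSV)
w=((hsv[:,:,2]>150)&(hsv[:,:,1]<45))
w2=w[230:275,270:330].astype(np.uint8)*255
cv2.imwrite("pics/m3.png",cv2.resize(w2,None,fx=8,fy=8,interpolation=0))
cv2.imwrite("pics/s3d.png",cv2.resize(im[230:275,270:330],None,fx=12,fy=12,interpolation=cv2.INTER_CUBIC))
```

```text
(no output)
```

View pics/s3d.png

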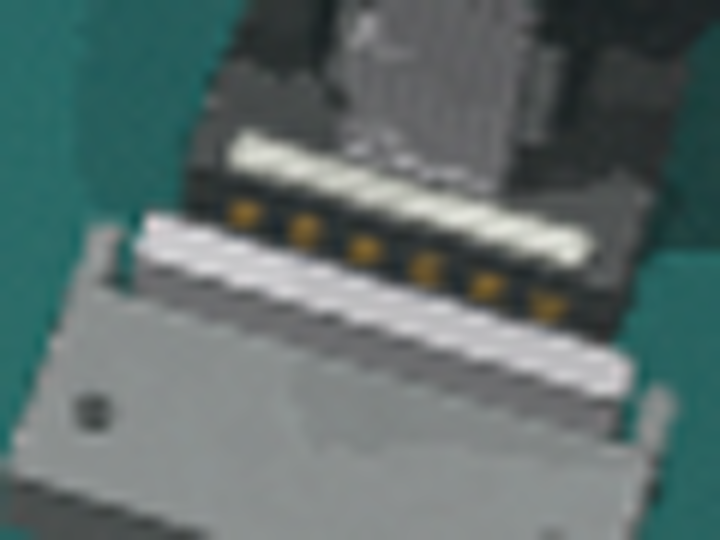

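Run:
```python
from h import *
from workcell import cams
c=cams.calibration("scene")
cr=lambda u,v:(270+(u+.5)/12-.5,230+(v+.5)/12-.5)
yaw=lambda v: np.degrees(np.arctan2(v[1],v[0])).round(2)
S=ray(c,[cr(240,130),cr(595,235),cr(580,266),cr(230,168)],.035)
B=ray(c,[cr(148,213),cr(636,352),cr(628,398),cr(138,252)],.026)
for n,X in(("strip",S),("bar",B)): print(n,X.round(4).tolist(),X.mean(0).round(4),yaw(X[1]-X[0]),yaw(X[2]-X[3]),np.linalg.norm(X[1]-X[0]),np.linalg.norm(X[1]-X[2]))
a=np.radians(-2.8); u=np.array([np.cos(a),np.sin(a)]); v=np.array([-u[1],u[0]])
r=(S.mean(0)-B.mean(0))[:2]; print("strip rel bar: x",r@u,"y",r@v)
```

```text
strip [[0.5874, 0.126, 0.035], [0.5917, 0.2069, 0.035], [0.6008, 0.2053, 0.035], [0.5982, 0.1263, 0.035]] [0.5945 0.1661 0.035 ] 86.91 88.08 0.08111338938764948 0.009257226585865521
bar [[0.6091, 0.1108, 0.026], [0.6129, 0.2211, 0.026], [0.6252, 0.2215, 0.026], [0.6199, 0.1113, 0.026]] [0.6168 0.1662 0.026 ] 87.99 87.28 0.11031153083356317 0.012220023950350947
strip rel bar: x -0.022214234221592594 y -0.001154090824222335
```

Request:
drive_tool:
  plan: "-1 0.7 0 -5 0 -0.4 0; -1 0 0 -4 0 0 0; -1 0 0 0 0 0 0"

```text
clock: 6.78
tcp_pos: [0.5702, 0.1683, 0.0586]
orientation: [0.514, -0.509, -0.486, 0.49]
wrist_force: [0.1, -0.7, 0.3]
finger_gap: 0.0353
```

```bash
python3 chk.py -28.5 .0584 87.2
```

```text
t 6.775 tcp [0.5702 0.1683 0.0586] jawyaw 87.26 appr [-0.01   0.001 -1.   ] F [ 0.09 -0.68  0.33] gap 0.0353 q [ 0.15  0.48 -0.2   0.9   0.    0.2 ]
in probe frame mm: x -39.9 y 0.3
shift mm (tool) [ -0.4   0.1 -11.4] rot [-0.55  0.06  0.02] rows>= 0.2
```

Request:
drive_tool:
  plan: "-1 0 0 -4 -0.5 0 0; -1 0 0 -3 0 0 0; -1 0 0 -2 0 0 0; -1 0 0 0 0 0 0"

```text
clock: 7.28
tcp_pos: [0.5774, 0.1681, 0.0584]
orientation: [0.513, -0.511, -0.487, 0.489]
wrist_force: [-1.4, 0.1, -0.2]
finger_gap: 0.0354
```

```bash
python3 chk.py -28.5 .0584 87.2
```

```text
t 7.275 tcp [0.5774 0.1681 0.0584] jawyaw 87.27 appr [-0.004  0.001 -1.   ] F [-1.35  0.08 -0.15] gap 0.0354 q [ 0.15  0.49 -0.19  0.9   0.    0.2 ]
in probe frame mm: x -32.7 y 0.5
shift mm (tool) [-0.5 -0.  -4.2] rot [-0.26  0.07  0.02] rows>= 0.1
```

Request:
drive_tool:
  plan: "-1 -0.3 0 -2.5 -0.2 0 0; -1 0 0 -2 0 0 0; -1 0 0 0 0 0 0"

```text
clock: 7.65
tcp_pos: [0.5793, 0.1679, 0.0584]
orientation: [0.513, -0.51, -0.487, 0.489]
wrist_force: [-1.7, 0.9, -0.3]
finger_gap: 0.0354
```

```bash
python3 chk.py -28.5 .0584 87.2
python3 - <<'E'
from workcell import cams
import cv2
b=cams.read_camera("scene")[0][:,:,::-1]; cv2.imwrite("pics/s4.png",b)
cv2.imwrite("pics/s4d.png",cv2.resize(b[230:275,270:330],None,fx=12,fy=12,interpolation=cv2.INTER_CUBIC))
E
```

```text
t 7.65 tcp [0.5793 0.1679 0.0584] jawyaw 87.29 appr [-0.006  0.001 -1.   ] F [-1.71  0.91 -0.33] gap 0.0354 q [ 0.15  0.49 -0.18  0.9   0.    0.2 ]
in probe frame mm: x -30.8 y 0.4
shift mm (tool) [-0.4  0.  -2.3] rot [-0.34  0.09  0.04] rows>= 0.0
```

View pics/s4d.png

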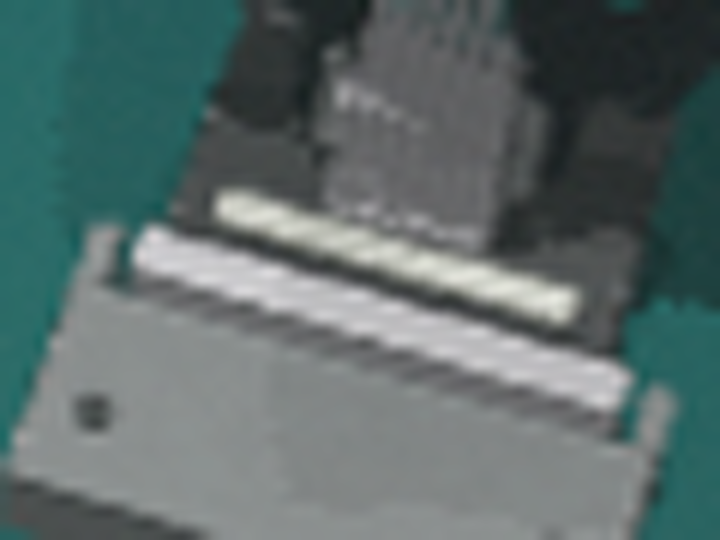

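Request:
drive_tool:
  plan: "-1 -0.3 0 -3 -0.3 0 0; -1 0 0 -3 0 0 0; -1 0 0 0 0 0 0"

```text
clock: 8.07
tcp_pos: [0.582, 0.1677, 0.0585]
orientation: [0.513, -0.51, -0.487, 0.489]
wrist_force: [-1.5, 0.3, -0.6]
finger_gap: 0.0355
```

```bash
python3 chk.py -27.5 .0584 87.2
python3 - <<'E'
from workcell import cams
import cv2
b=cams.read_camera("scene")[0][:,:,::-1]; cv2.imwrite("pics/s5.png",b)
cv2.imwrite("pics/s5d.png",cv2.resize(b[230:275,270:330],None,fx=12,fy=12,interpolation=cv2.INTER_CUBIC))
E
```

```text
t 8.075 tcp [0.582  0.1677 0.0585] jawyaw 87.32 appr [-0.006  0.001 -1.   ] F [-1.54  0.27 -0.56] gap 0.0355 q [ 0.15  0.5  -0.17  0.9   0.    0.19]
in probe frame mm: x -28.0 y 0.4
shift mm (tool) [-0.4  0.1 -0.5] rot [-0.37  0.12  0.06] rows>= 0.0
```

View pics/s5d.png

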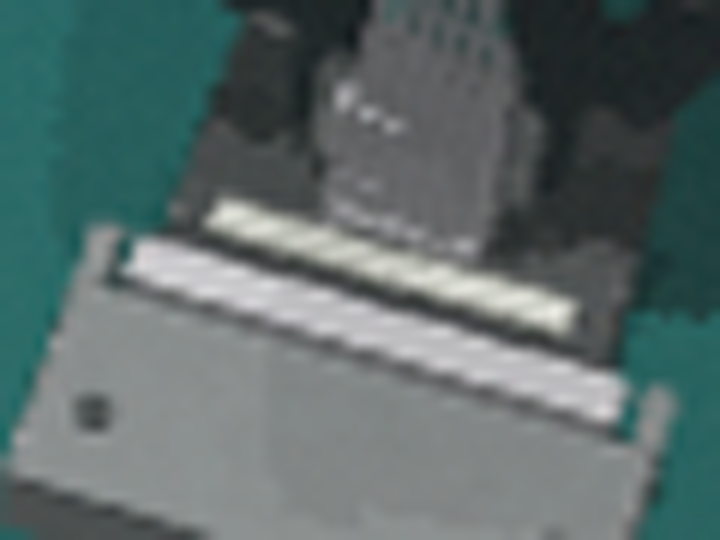

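Run:
```python
from h import *
from workcell import cams,monitor
c=cams.calibration("scene")
cr=lambda u,v:(270+(u+.5)/12-.5,230+(v+.5)/12-.5)
a=np.radians(-2.8); u=np.array([np.cos(a),np.sin(a)])
hs={}
# subpixel: profile across bar along the probe-x direction, projected lines at z=.026
for n in("s3","s4","s5"):
    g=cv2.imread(f"pics/{n}.png").astype(np.float32).mean(2)
    out=[]
    for yy in(-.045,-.03,-.015,0,.015,.03,.045):
        xs=np.arange(-.004,.03,.0004); v=np.array([-u[1],u[0]])
        P=np.c_[np.array([.610,.166])+xs[:,None]*u+yy*v,np.full(len(xs),.026)]
        q=proj(c,P).astype(np.float32)
        pr=cv2.remap(g,q[None,:,0],q[None,:,1],cv2.INTER_LINEAR)[0]
        # back edge: falling after brightest run
        i=np.argmax(pr); j=i
        w=np.clip(pr-150,0,None); 
        m=(np.abs(xs-xs[i])<.009); out.append((w[m]*xs[m]).sum()/w[m].sum()*1000)
    print(n,np.round(out,1))
for i in range(3): print(monitor.get_state()['wrist_force'].round(2))
```

```text
s3 [7.5 8.2 7.  7.7 8.3 7.7 7.8]
s4 [11.2 11.5 11.  11.1 -3.6 -3.4 11. ]
s5 [14.  -2.4 13.4 -2.5 -2.2 -2.2 14.2]
[-4.36  0.38  3.45]
[-4.36  0.38  3.45]
[-4.36  0.38  3.45]
```

Bar travel measured in the images: 3.4 mm, then 6.2 mm, even along its length. I'll give it a little more.

Request:
drive_tool:
  plan: "-1 -0.3 0 -2.5 0 0 0; -1 0 0 -1 0 0 0; -1 0 0 0 0 0 0; -1 0 0 0 0 0 0"

```text
clock: 8.62
tcp_pos: [0.5832, 0.1677, 0.0586]
orientation: [0.515, -0.508, -0.486, 0.491]
wrist_force: [-4.7, 0.7, 2.5]
finger_gap: 0.0353
```

```bash
cat > bar.py <<'E'
from h import *
from workcell import cams
import sys
n=sys.argv[1]
c=cams.calibration("scene"); b=cams.read_camera("scene")[0][:,:,::-1]; cv2.imwrite(f"pics/{n}.png",b)
cv2.imwrite(f"pics/{n}d.png",cv2.resize(b[230:275,270:330],None,fx=12,fy=12,interpolation=cv2.INTER_CUBIC))
a=np.radians(-2.8); u=np.array([np.cos(a),np.sin(a)]); v=np.array([-u[1],u[0]])
g=b.astype(np.float32).mean(2); out=[]
for yy in(-.048,-.045,-.015,.045,.048):
    xs=np.arange(-.004,.03,.0004); P=np.c_[np.array([.610,.166])+xs[:,None]*u+yy*v,np.full(len(xs),.026)]
    q=proj(c,P).astype(np.float32); pr=cv2.remap(g,q[None,:,0],q[None,:,1],cv2.INTER_LINEAR)[0]
    i=np.argmax(pr*(xs>.004)); w=np.clip(pr-150,0,None); m=(np.abs(xs-xs[i])<.009); out.append((w[m]*xs[m]).sum()/w[m].sum()*1000-7.7)
print("bar travel mm",np.round(out,1))
E
python3 chk.py -27.5 .0584 87.2; python3 bar.py s6
```

```text
t 8.625 tcp [0.5832 0.1677 0.0586] jawyaw 87.34 appr [-0.011  0.002 -1.   ] F [-4.67  0.7   2.53] gap 0.0353 q [ 0.15  0.5  -0.17  0.91  0.    0.19]
in probe frame mm: x -26.9 y 0.3
shift mm (tool) [-0.3  0.2  0.6] rot [-0.62  0.14  0.08] rows>= 0.1
bar travel mm [7.5 7.  6.8 6.8 7.4]
```

Request:
drive_tool:
  plan: "-1 0 0 6 0 0 0; -1 0 -2 12 -0.6 0 0; -1 0 -8 20 0 0 0; -1 0 -8 20 0 0 0; -1 0 0 0 0 0 0"

```text
clock: 9.3
tcp_pos: [0.5258, 0.1699, 0.0743]
orientation: [-0.511, 0.512, 0.49, -0.487]
wrist_force: [0.5, 0.4, -4.5]
finger_gap: 0.0355
```

```bash
python3 chk.py -80 .075 87.2
```

```text
t 9.3 tcp [0.5258 0.1699 0.0743] jawyaw 87.33 appr [ 0.004  0.001 -1.   ] F [ 0.53  0.39 -4.53] gap 0.0355 q [ 0.17  0.39 -0.31  0.87  0.    0.21]
in probe frame mm: x -84.3 y -0.2
shift mm (tool) [ 0.2 -0.6 -4.3] rot [0.24 0.13 0.07] rows>= 0.1
```

Request:
drive_tool:
  plan: "-1 0 0 0 0 -10.5 0; -1 0 0 0 0 -10.5 0; -1 0 0 0 0 -10.5 0; -1 0 0 0 0 -10.5 0; -1 0 0 0 0 -10.5 0; -1 0 0 0 0 -10.5 0; -1 0 0 0 0 -10.5 0; -1 0 0 0 0 -10.5 0"

```text
clock: 10.3
tcp_pos: [0.5355, 0.1689, 0.0702]
orientation: [-0.035, 0.046, 0.706, -0.705]
wrist_force: [0.4, -0.3, -3.8]
finger_gap: 0.0354
```

Request:
drive_tool:
  plan: "-1 0 0 0 0 -10.5 0; -1 0 0 0 0 -10.5 0; -1 0 0 0 0 -10.5 0; -1 0 0 0 0 -10.5 0; -1 0 0 0 0 -10.5 0; -1 0 0 0 0 -10.5 0; -1 0 0 0 0 -8 0; -1 0 0 0 0 0 0"

```text
clock: 11.3
tcp_pos: [0.5452, 0.1677, 0.0652]
orientation: [-0.393, 0.378, -0.588, 0.598]
wrist_force: [-0.2, 0.4, -4.3]
finger_gap: 0.0353
```

```bash
python3 chk.py -80 .075 -92.8
```

```text
t 11.3 tcp [0.5452 0.1677 0.0652] jawyaw -113.99 appr [ 0.025  0.    -1.   ] F [-0.21  0.38 -4.31] gap 0.0353 q [ 0.16  0.41 -0.3   0.84 -0.   -2.56]
in probe frame mm: x -64.8 y -1.4
shift mm (tool) [  4.  -10.1 -14.4] rot [ -1.38 -21.19  -0.35] rows>= 2.0
```

Request:
drive_tool:
  plan: "-1 3 -5 -8 -0.7 0 0; -1 0 -4 -6 -0.7 -6 0; -1 0 -1 0 0 -7.5 0; -1 0 -1 0 0 -7.5 0; -1 0 0 0 0 0 0"

```text
clock: 11.92
tcp_pos: [0.5301, 0.1706, 0.0765]
orientation: [0.489, -0.484, 0.516, -0.51]
wrist_force: [-0.2, -0.1, -3.6]
finger_gap: 0.0354
```

```bash
python3 chk.py -80 .075 -92.8
```

```text
t 11.925 tcp [0.5301 0.1706 0.0765] jawyaw -93.0 appr [ 0.     0.011 -1.   ] F [-0.19 -0.14 -3.58] gap 0.0354 q [ 0.16  0.39 -0.3   0.88  0.01 -2.93]
in probe frame mm: x -80.1 y 0.7
shift mm (tool) [0.7 1.5 0.1] rot [ 0.02 -0.2  -0.61] rows>= 0.1
```

Request:
drive_tool:
  plan: "-1 0.5 6 5 0 0 -0.6; -1 0 6 10 0 0 0; -1 0 4 12 0 0 0; -1 0 2 10 0 0 0; -1 0 0 0 0 0 0"

```text
clock: 12.55
tcp_pos: [0.5685, 0.1681, 0.0583]
orientation: [0.484, -0.486, 0.515, -0.514]
wrist_force: [0.6, 0.4, -4.3]
finger_gap: 0.0354
```

```bash
python3 chk.py -35 .0584 -92.8; python3 bar.py s7
```

```text
t 12.55 tcp [0.5685 0.1681 0.0583] jawyaw -93.37 appr [-0.003  0.    -1.   ] F [ 0.6   0.43 -4.34] gap 0.0354 q [ 0.15  0.48 -0.21  0.89  0.   -2.93]
in probe frame mm: x -41.5 y 0.0
shift mm (tool) [-0.  -0.2  6.5] rot [ 0.18 -0.57 -0.  ] rows>= 0.1
bar travel mm [ 0.2 -0.2 -0.5  0.1  0.2]
```

View pics/s7d.png

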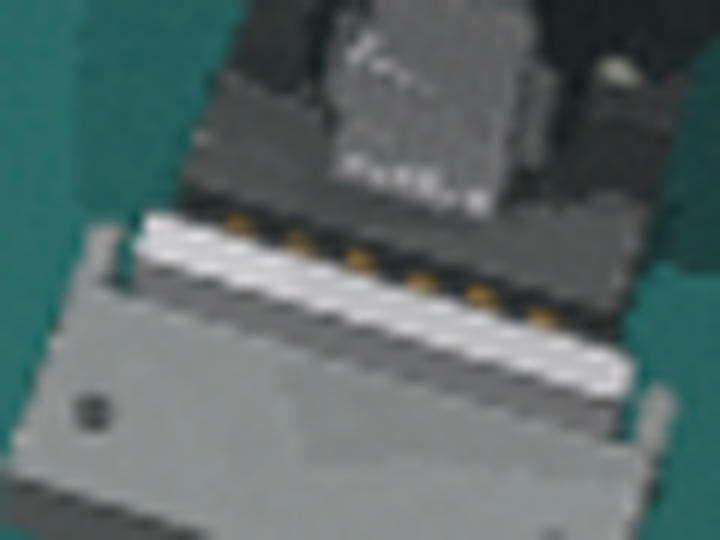

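Request:
drive_tool:
  plan: "-1 0 0.7 4 0 -0.5 0; -1 0 0 4 0 0 0; -1 0 0 0 0 0 0"

```text
clock: 12.98
tcp_pos: [0.5759, 0.1677, 0.0583]
orientation: [0.486, -0.489, 0.514, -0.511]
wrist_force: [0.7, 0.3, -1.7]
finger_gap: 0.0355
```

```bash
python3 chk.py -28 .0580 -92.8; python3 bar.py s8
```

```text
t 12.975 tcp [0.5759 0.1677 0.0583] jawyaw -92.86 appr [-0.005  0.    -1.   ] F [ 0.68  0.33 -1.67] gap 0.0355 q [ 0.15  0.49 -0.19  0.9   0.   -2.94]
in probe frame mm: x -34.2 y -0.0
shift mm (tool) [-0.   0.2  6.2] rot [ 0.28 -0.06 -0.  ] rows>= 0.1
bar travel mm [0.7 0.3 0.4 0.2 0.4]
```

Request:
drive_tool:
  plan: "-1 0 0 3 0.3 0 0; -1 0 0 3 0 0 0; -1 0 0 3 0 0 0; -1 0 0 0 0 0 0"

```text
clock: 13.52
tcp_pos: [0.5794, 0.1674, 0.0584]
orientation: [0.485, -0.49, 0.514, -0.51]
wrist_force: [-1.3, -0.7, -2.0]
finger_gap: 0.0352
```

```bash
python3 chk.py -27.2 .0580 -92.8; python3 bar.py s9
```

```text
t 13.525 tcp [0.5794 0.1674 0.0584] jawyaw -92.83 appr [-0.009  0.    -1.   ] F [-1.32 -0.73 -2.  ] gap 0.0352 q [ 0.15  0.5  -0.18  0.91  0.   -2.94]
in probe frame mm: x -30.7 y -0.1
shift mm (tool) [-0.1  0.4  3.5] rot [ 0.53 -0.03  0.02] rows>= 0.1
bar travel mm [4.2 3.5 3.8 3.6 3.9]
```

Request:
drive_tool:
  plan: "-1 0 0.3 3 0.5 0 0; -1 0 0 3 0 0 0; -1 0 0 2 0 0 0; -1 0 0 0 0 0 0"

```text
clock: 14.08
tcp_pos: [0.581, 0.1674, 0.0585]
orientation: [0.485, -0.49, 0.515, -0.509]
wrist_force: [-1.4, 0.3, -0.5]
finger_gap: 0.0354
```

```bash
python3 chk.py -27.2 .0580 -92.8; python3 bar.py s10
```

```text
t 14.075 tcp [0.581  0.1674 0.0585] jawyaw -92.79 appr [-0.011  0.    -1.   ] F [-1.42  0.28 -0.49] gap 0.0354 q [ 0.15  0.5  -0.17  0.91  0.   -2.95]
in probe frame mm: x -29.1 y -0.1
shift mm (tool) [-0.1  0.4  1.9] rot [0.64 0.01 0.02] rows>= 0.1
bar travel mm [5.2 5.7 5.6 5.7 5.5]
```

View pics/s10d.png

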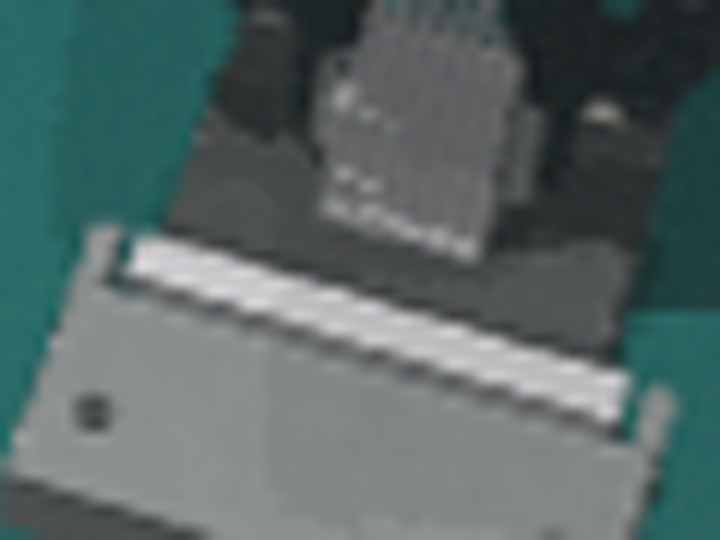

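Request:
drive_tool:
  plan: "-1 0 0 3.5 0.5 0 0; -1 0 0 2.5 0 0 0; -1 0 0 0 0 0 0"

```text
clock: 14.5
tcp_pos: [0.5826, 0.1673, 0.0584]
orientation: [0.485, -0.49, 0.514, -0.51]
wrist_force: [-1.4, 0.0, -0.7]
finger_gap: 0.0354
```

```bash
python3 chk.py -27.2 .0580 -92.8; python3 bar.py s11
```

```text
t 14.5 tcp [0.5826 0.1673 0.0584] jawyaw -92.77 appr [-0.01  0.   -1.  ] F [-1.39  0.   -0.72] gap 0.0354 q [ 0.15  0.5  -0.17  0.91  0.   -2.95]
in probe frame mm: x -27.4 y -0.0
shift mm (tool) [-0.   0.4  0.2] rot [0.56 0.03 0.02] rows>= 0.1
bar travel mm [7.5 7.  6.8 6.8 7.4]
```

Request:
drive_tool:
  plan: "-1 0 0 -6 0 0 0; -1 0 0 -10 0.5 0 0; -1 0 0 -10 0 0 0; -1 0 0 0 0 0 0; -1 0 0 0 0 0 0"

```text
clock: 15.18
tcp_pos: [0.5571, 0.1685, 0.0584]
orientation: [-0.489, 0.487, -0.511, 0.513]
wrist_force: [1.1, -0.1, -2.6]
finger_gap: 0.0357
```

```bash
python3 chk.py -55 .0584 -92.8; python3 bar.py s12
```

```text
t 15.175 tcp [0.5571 0.1685 0.0584] jawyaw -92.77 appr [ 0.004 -0.001 -1.   ] F [ 1.06 -0.09 -2.56] gap 0.0357 q [ 0.16  0.45 -0.25  0.86 -0.   -2.94]
in probe frame mm: x -53.0 y -0.1
shift mm (tool) [-0.1  0.  -2. ] rot [-0.25  0.03  0.02] rows>= 0.0
bar travel mm [ 0.2 -0.3 -0.5  0.1  0.2]
```

Request:
drive_tool:
  plan: "-1 0 0.8 0 -0.25 0 0; -1 0 0 0 0 0 0; 1 0 0 0 0 0 0; 1 0 0 0 0 0 0; 1 0 0 0 0 0 0; 1 0 0 0 0 0 0; 1 0 0 0 0 0 0"

```text
clock: 16.1
tcp_pos: [0.5588, 0.1686, 0.0587]
orientation: [-0.488, 0.487, -0.511, 0.512]
wrist_force: [-0.9, -0.9, -0.0]
finger_gap: 0.0856
```

```bash
python3 chk.py -55 .0584 -92.8
```

```text
t 16.1 tcp [0.5588 0.1686 0.0587] jawyaw -92.78 appr [ 0.002  0.    -1.   ] F [-0.91 -0.95 -0.02] gap 0.0856 q [ 0.16  0.46 -0.24  0.87 -0.   -2.94]
in probe frame mm: x -51.2 y 0.1
shift mm (tool) [ 0.1  0.2 -3.8] rot [-0.13  0.02 -0.01] rows>= 0.1
```

Request:
drive_tool:
  plan: "1 0 -15 0 0 0 0; 1 0 -40 0 0 0 0; 1 0 -60 0 0 0 0; 1 0 -50 0 0 0 0; 1 0 -20 0 0 0 0; 1 0 0 0 0 0 0"

```text
clock: 16.85
tcp_pos: [0.5581, 0.1686, 0.2545]
orientation: [-0.489, 0.486, -0.511, 0.513]
wrist_force: [-0.9, -0.0, -0.7]
finger_gap: 0.0855
```

```bash
python3 chk.py
python3 - <<'E'
from h import *
from workcell import monitor,cams
s=monitor.get_state()
c=cams.calibration("wrist"); im,d=cams.read_camera("wrist"); cv2.imwrite("pics/w4.png",im[:,:,::-1]); np.savez("pics/w4.npz",d=d,**c)
R=poseq(s); a=np.degrees(Rn.from_matrix(R.T@ytgt(99.5)).as_rotvec());print(a)
# force positive ry
n=17; st=Rn.from_rotvec([0,np.radians((192.3 if 0 else 167.7)/n),0]).as_matrix()
d=(np.array([.585,-.185,.25])-s['tcp_pos'])*1000/n
for i in range(n): print((R.T@d).round(0)); R=R@st
E
```

```text
t 16.85 tcp [0.5581 0.1686 0.2545] jawyaw -92.78 appr [ 0.005  0.001 -1.   ] F [-0.88 -0.02 -0.66] gap 0.0855 q [ 0.16  0.32  0.06  1.31 -0.   -2.94]
in probe frame mm: x -51.9 y 0.0
[ 2.98033251e-02  1.67721467e+02 -4.57763968e-01]
[21.  0.  3.]
[20.  0.  6.]
[19.  0.  9.]
[17.  0. 12.]
[14.  0. 15.]
[12.  0. 17.]
[ 8.  0. 19.]
[ 5.  0. 20.]
[ 1.  0. 21.]
[-2.  0. 21.]
[-6.  0. 20.]
[-9.  0. 19.]
[-12.   0.  17.]
[-15.   0.  15.]
[-17.   0.  12.]
[-19.   0.   9.]
[-20.   0.   5.]
```

View pics/w4.png

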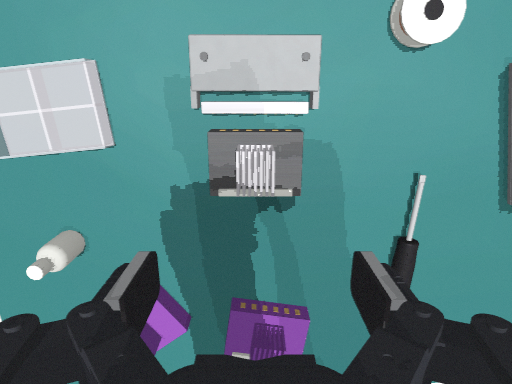

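The module stands flat at (255,161), square and central in front of the bar at (255,107), with the strip facing the robot. On to the readout box.

Request:
drive_tool:
  plan: "1 21 0 3 0 9.9 0; 1 20 0 6 0 9.9 0; 1 19 0 9 0 9.9 0; 1 17 0 12 0 9.9 0; 1 14 0 15 0 9.9 0; 1 12 0 17 0 9.9 0; 1 8 0 19 0 9.9 0; 1 5 0 20 0 9.9 0"

```text
clock: 17.9
tcp_pos: [0.5591, -0.001, 0.2401]
orientation: [0.028, -0.041, 0.707, -0.705]
wrist_force: [0.2, -0.8, -0.6]
finger_gap: 0.0854
```

Request:
drive_tool:
  plan: "1 1 0 21 0 9.9 0; 1 -2 0 21 0 9.9 0; 1 -6 0 20 0 9.9 0; 1 -9 0 19 0 9.9 0; 1 -12 0 17 0 9.9 0; 1 -15 0 15 0 9.9 0; 1 -17 0 12 0 9.9 0; 1 -19 0 9 0 9.9 0"

```text
clock: 18.9
tcp_pos: [0.5523, -0.1721, 0.2246]
orientation: [0.45, -0.423, -0.549, 0.563]
wrist_force: [-0.2, 0.8, -0.4]
finger_gap: 0.0851
```

```bash
cat > rd.py <<'E'
from h import *
from workcell import monitor,cams
import sys
s=monitor.get_state();show(s); to(s,list(map(float,sys.argv[1:4])),ytgt(float(sys.argv[4])))
E
python3 rd.py .585 -.185 .25 99.5
```

```text
t 18.9 tcp [ 0.5523 -0.1721  0.2246] jawyaw 103.7 appr [-0.042  0.009 -0.999] F [-0.16  0.79 -0.37] gap 0.0851 q [-0.44  0.36  0.05  1.3  -0.01 -0.68]
shift mm (tool) [-19.8 -26.8 -27.7] rot [-2.24  4.22  0.99] rows>= 0.7
```

Request:
drive_tool:
  plan: "1 -10 -13 -14 -1.1 2.1 0.5; 1 -10 -13 -14 -1.1 2.1 0.5; 1 0 0 0 0 0 0"

```text
clock: 19.27
tcp_pos: [0.5826, -0.1869, 0.2438]
orientation: [0.462, -0.455, -0.537, 0.539]
wrist_force: [-0.5, 0.4, -0.3]
finger_gap: 0.0852
```

```bash
python3 rd.py .585 -.185 .25 99.5
python3 - <<'E'
from h import *
from workcell import cams
c=cams.calibration("wrist"); im,d=cams.read_camera("wrist"); cv2.imwrite("pics/w5.png",im[:,:,::-1]); np.savez("pics/w5.npz",d=d,**c)
E
```

```text
t 19.275 tcp [ 0.5826 -0.1869  0.2438] jawyaw 99.14 appr [-0.009  0.004 -1.   ] F [-0.49  0.37 -0.34] gap 0.0852 q [-0.44  0.4   0.14  1.33 -0.   -0.6 ]
shift mm (tool) [ 1.5 -6.2 -2.6] rot [-0.48 -0.36  0.29] rows>= 0.1
```

View pics/w5.png

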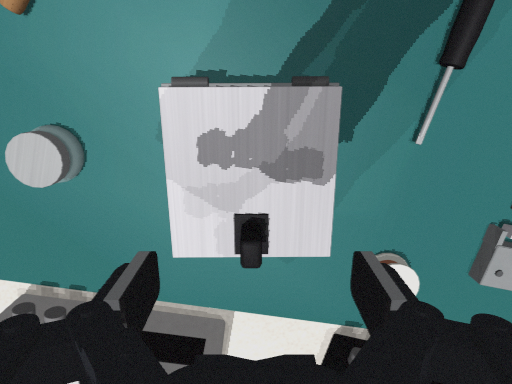

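The cover spans (160,86)–(341,85)–(331,257)–(173,258). Its hinges are at the top, (190,81) and (311,79), and the handle is at (251,240).

Run:
```python
from h import *
im=cv2.imread("pics/w5.png"); x=cv2.convertScaleAbs(im[200:280,215:290],alpha=2.5,beta=10)
cv2.imwrite("pics/w5c.png",cv2.resize(x,None,fx=7,fy=7,interpolation=cv2.INTER_CUBIC))
c=dict(np.load("pics/w5.npz"))
L=ray(c,[(160,86.5),(341,85.5),(331.5,257.5),(172.5,258)],.0795)
yaw=lambda v: np.degrees(np.arctan2(v[1],v[0])).round(2)
print(L.round(4),[np.linalg.norm(L[i]-L[i-1]).round(4) for i in range(4)],yaw(L[1]-L[0]),yaw(L[2]-L[3]),yaw(L[3]-L[0]),yaw(L[2]-L[1]))
print("near mid",(L[0]+L[1])/2,"far mid",(L[2]+L[3])/2,L.mean(0))
d=c['d'];print("depth heights", [ (lambda P:P)(None)])
o=-c['R'].T@c['t']
for uv in((200,230),(251,255),(251,245)):
    dd=np.array([(uv[0]-c['cx'])/c['fx'],(uv[1]-c['cy'])/c['fy'],1])*d[uv[1],uv[0]]; print(uv,(c['R'].T@(dd-c['t'])).round(4))
```

```text
[[ 0.5165 -0.2764  0.0795]
 [ 0.4921 -0.1296  0.0795]
 [ 0.6472 -0.1019  0.0795]
 [ 0.6715 -0.2527  0.0795]] [np.float64(0.1568), np.float64(0.1488), np.float64(0.1576), np.float64(0.1527)] 99.41 99.13 8.71 10.14
near mid [ 0.5042991  -0.20303105  0.0795    ] far mid [ 0.65937213 -0.17728337  0.0795    ] [ 0.58183562 -0.19015721  0.0795    ]
depth heights [None]
(200, 230) [ 0.6392 -0.23    0.0779]
(251, 255) [ 0.6345 -0.182   0.122 ]
(251, 245) [ 0.6253 -0.1835  0.1226]
```

View pics/w5c.png

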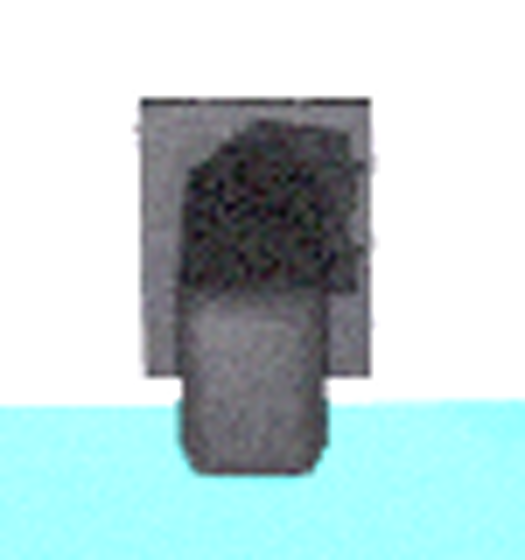

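Run:
```python
from h import *
from workcell import monitor
c=dict(np.load("pics/w5.npz"))
P=ray(c,[(250.8,241.5),(250.8,266.9),(240.3,254),(261.4,254)],.123); print(P.round(4),np.linalg.norm(P[0]-P[1]),np.linalg.norm(P[2]-P[3]),P[:2].mean(0))
u=np.array([np.cos(np.radians(9.4)),np.sin(np.radians(9.4))]); n=np.array([.5043,-.2030])
print("hinge+135:",n+.135*u, n+.133*u)
s=monitor.get_state()
to(s,[*P[:2].mean(0)[:2],.108],ytgt(99.4)); to(s,[*P[:2].mean(0)[:2],.150],ytgt(99.4))
```

```text
[[ 0.6221 -0.1841  0.123 ]
 [ 0.6447 -0.1806  0.123 ]
 [ 0.6344 -0.1908  0.123 ]
 [ 0.6317 -0.1739  0.123 ]] 0.022867949486161516 0.01711530010261825 [ 0.63338898 -0.18237328  0.123     ]
hinge+135: [ 0.63748724 -0.180951  ] [ 0.6355141  -0.18127765]
shift mm (tool) [ -5.1 134.5 -53. ] rot [-0.59 -0.23  0.37] rows>= 2.4
shift mm (tool) [ -4.9  92.5 -52.6] rot [-0.59 -0.23  0.37] rows>= 1.8
```

Request:
drive_tool:
  plan: "1 -2 20 -20 -0.6 -0.2 0.3; 1 -2 30 -20 0 0 0; 1 -1 25 -10 0 0 0; 1 0 15 -3 0 0 0; 1 0 0 0 0 0 0"

```text
clock: 19.95
tcp_pos: [0.63, -0.1791, 0.1449]
orientation: [0.461, -0.452, -0.539, 0.541]
wrist_force: [0.1, 0.4, 0.6]
finger_gap: 0.0852
```

```bash
python3 rd.py .6345 -.182 .1085 99.4
```

```text
t 19.95 tcp [ 0.63   -0.1791  0.1449] jawyaw 99.6 appr [-0.011  0.005 -1.   ] F [0.07 0.42 0.56] gap 0.0852 q [-0.4   0.52  0.1   1.16  0.   -0.57]
shift mm (tool) [-3.9 36.3 -4.3] rot [-0.57  0.21  0.41] rows>= 0.6
```

Request:
drive_tool:
  plan: "1 -3 8 -4 -0.5 0.2 0.4; 1 -1 15 0 0 0 0; 1 0 13 0 0 0 0; 1 0 0 0 0 0 0"

```text
clock: 20.45
tcp_pos: [0.6346, -0.1829, 0.1086]
orientation: [0.457, -0.458, -0.539, 0.539]
wrist_force: [-0.6, -0.8, 0.7]
finger_gap: 0.085
```

```bash
python3 rd.py .6345 -.182 .1085 99.4
```

```text
t 20.45 tcp [ 0.6346 -0.1829  0.1086] jawyaw 99.38 appr [ 0.002 -0.001 -1.   ] F [-0.59 -0.81  0.72] gap 0.085 q [-0.4   0.55  0.04  1.06 -0.   -0.57]
shift mm (tool) [ 1.   0.1 -0.1] rot [ 0.07 -0.02 -0.1 ] rows>= 0.0
```

Request:
drive_tool:
  plan: "-1 1 0 0 0 0 0; -1 0 0 0 0 0 0; -1 0 0 0 0 0 0; -1 0 0 0 0 0 0; -1 0 0 0 0 0 0; -1 0 0 0 0 0 0; -1 0 0 0 0 0 0"
  grip_force: 60

```text
clock: 21.32
tcp_pos: [0.6349, -0.1815, 0.11]
orientation: [-0.456, 0.458, 0.54, -0.539]
wrist_force: [-0.9, 0.7, 1.1]
finger_gap: 0.0173
```

```bash
python3 rd.py .6345 -.182 .1085 99.4
```

```text
t 21.325 tcp [ 0.6349 -0.1815  0.11  ] jawyaw 99.39 appr [ 0.003 -0.001 -1.   ] F [-0.94  0.7   1.09] gap 0.0173 q [-0.4   0.54  0.04  1.07  0.   -0.56]
shift mm (tool) [-0.4  1.5  0.5] rot [ 0.17 -0.01 -0.08] rows>= 0.0
```

Gripped (gap 17.3 mm). I'll lift along the hinge arc, turning the tool with the cover.

Request:
drive_tool:
  plan: "-1 0 -10.5 3 -4.5 0 0; -1 0 -10.5 3 -4.5 0 0; -1 0 -10.5 3 -4.5 0 0; -1 0 0 0 0 0 0"

```text
clock: 21.82
tcp_pos: [0.6233, -0.1834, 0.1403]
orientation: [-0.398, 0.51, 0.6, -0.47]
wrist_force: [2.9, 1.8, -2.1]
finger_gap: 0.0175
```

```bash
cat > cv.py <<'E'
from h import *
from workcell import monitor
import sys
s=monitor.get_state();show(s)
R=poseq(s); h=np.array([.502,-.2036,.0745]); u=np.array([np.cos(np.radians(9.4)),np.sin(np.radians(9.4)),0]); v=np.array([-u[1],u[0],0])
g=s['tcp_pos']+.003*R[:,1]-h
x,z=g@u,g[2]; print("x z mm",(x*1000).round(1),(z*1000).round(1),"lat",(g@v*1000).round(1),"r",round(np.hypot(x,z)*1000,1),"angle by pos",(np.degrees(np.arctan2(z,x))-np.degrees(np.arctan2(.031+.0015,.1348))).round(2),"tool tilt",np.degrees(np.arctan2(R[:,1]@u,-R[2,1])).round(2))
th=np.radians(float(sys.argv[1])); r0=np.array([.1348,.0325+.0])
c0,s0=np.cos(th),np.sin(th); gx,gz=c0*r0[0]-s0*r0[1],s0*r0[0]+c0*r0[1]
y=u*s0+np.array([0,0,-c0]); xx=v; Rt=np.c_[xx,y,np.cross(xx,y)]
to(s,h+u*gx+np.array([0,0,gz])-.003*y,Rt)
E
python3 cv.py 15; python3 cv.py 45
```

```text
t 21.825 tcp [ 0.6233 -0.1834  0.1403] jawyaw 99.39 appr [ 0.238  0.038 -0.971] F [ 2.89  1.77 -2.11] gap 0.0175 q [-0.47  0.36 -0.21  0.81  0.14 -0.62]
x z mm 123.6 62.8 lat 0.1 r 138.7 angle by pos 13.39 tool tilt 13.93
shift mm (tool) [-0.1 -3.8  1. ] rot [-1.07  0.02 -0.09] rows>= 0.1
t 21.825 tcp [ 0.6233 -0.1834  0.1403] jawyaw 99.39 appr [ 0.238  0.038 -0.971] F [ 2.89  1.77 -2.11] gap 0.0175 q [-0.47  0.36 -0.21  0.81  0.14 -0.62]
x z mm 123.6 62.8 lat 0.1 r 138.7 angle by pos 13.39 tool tilt 13.93
shift mm (tool) [ -0.2 -65.7  38. ] rot [-31.07   0.04  -0.08] rows>= 3.0
```

Request:
drive_tool:
  plan: "-1 0 -10.8 3 -4.6 0 0; -1 0 -10.8 3 -4.6 0 0; -1 0 -10.8 3 -4.6 0 0; -1 0 0 0 0 0 0"

```text
clock: 22.32
tcp_pos: [0.6048, -0.1864, 0.167]
orientation: [-0.335, 0.553, 0.652, -0.395]
wrist_force: [2.4, 2.1, -0.0]
finger_gap: 0.0172
```

```bash
python3 cv.py 45
```

```text
t 22.325 tcp [ 0.6048 -0.1864  0.167 ] jawyaw 99.39 appr [ 0.457  0.075 -0.886] F [ 2.4   2.08 -0.02] gap 0.0172 q [-0.56  0.19 -0.44  0.57  0.31 -0.67]
x z mm 105.6 89.8 lat 0.2 r 138.6 angle by pos 26.83 tool tilt 27.58
shift mm (tool) [ -0.2 -40.5  17.2] rot [-1.742e+01  1.000e-02 -3.000e-02] rows>= 1.7
```

Request:
drive_tool:
  plan: "-1 0 -10.8 3.2 -4.6 0 0; -1 0 -10.8 3.2 -4.6 0 0; -1 0 -10.8 3.2 -4.6 0 0; -1 0 0 0 0 0 0"

```text
clock: 22.82
tcp_pos: [0.5815, -0.1903, 0.1881]
orientation: [-0.268, 0.588, 0.695, -0.315]
wrist_force: [0.2, 4.5, 1.6]
finger_gap: 0.0173
```

```bash
python3 cv.py 45
```

```text
t 22.825 tcp [ 0.5815 -0.1903  0.1881] jawyaw 99.48 appr [ 0.648  0.11  -0.753] F [0.24 4.5  1.55] gap 0.0173 q [-0.68  0.07 -0.65  0.32  0.52 -0.7 ]
x z mm 82.6 111.4 lat 0.2 r 138.7 angle by pos 39.88 tool tilt 41.12
shift mm (tool) [ -0.1 -12.    3.4] rot [-3.88 -0.05  0.17] rows>= 0.4
```

Request:
drive_tool:
  plan: "-1 0 -7.5 2.2 -2.5 0 0; -1 0 -5 1.5 -1.5 0 0; -1 0 0 0 0 0 0; -1 0 0 0 0 0 0"

```text
clock: 23.32
tcp_pos: [0.5733, -0.1916, 0.1936]
orientation: [-0.25, 0.595, 0.706, -0.292]
wrist_force: [1.5, 4.8, 0.9]
finger_gap: 0.0172
```

```bash
python3 cv.py 45
python3 - <<'E'
from workcell import cams
import cv2,numpy as np
for n in("scene","wrist","top"):
    c=cams.calibration(n);b,d=cams.read_camera(n); cv2.imwrite(f"pics/{n}9.png",b[:,:,::-1]); np.savez(f"pics/{n}9.npz",d=d,**c)
b=cv2.imread("pics/scene9.png"); cv2.imwrite("pics/s9c.png",cv2.resize(b[130:260,120:260],None,fx=4.5,fy=4.5,interpolation=cv2.INTER_CUBIC))
E
```

```text
t 23.325 tcp [ 0.5733 -0.1916  0.1936] jawyaw 99.65 appr [ 0.693  0.122 -0.71 ] F [1.54 4.84 0.92] gap 0.0172 q [-0.72  0.05 -0.71  0.26  0.58 -0.71]
x z mm 74.4 117.0 lat 0.2 r 138.6 angle by pos 44.0 tool tilt 44.75
shift mm (tool) [-0.2 -2.4  0.5] rot [-0.25 -0.06  0.41] rows>= 0.0
```

View pics/s9c.png

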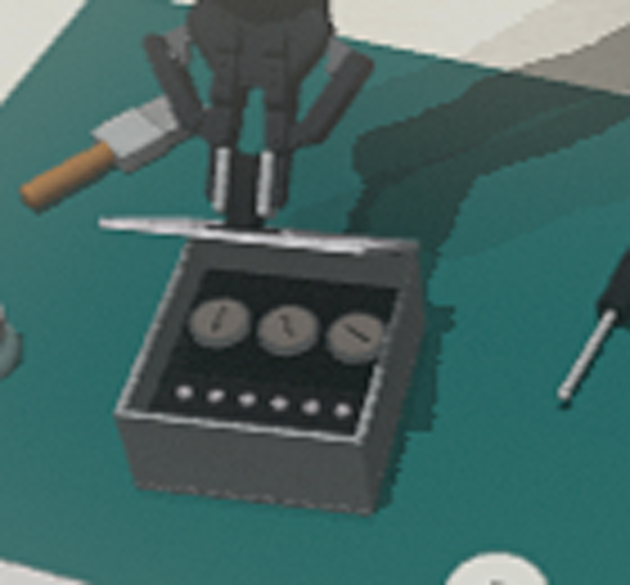

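View pics/wrist9.png

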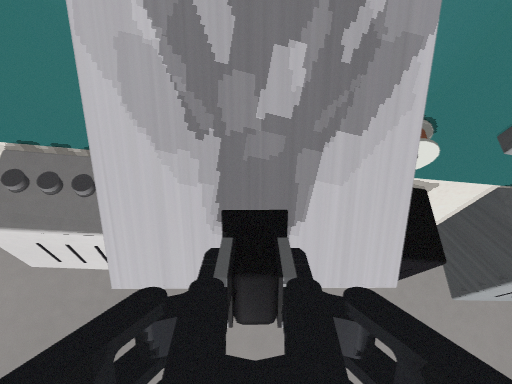

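View pics/top9.png

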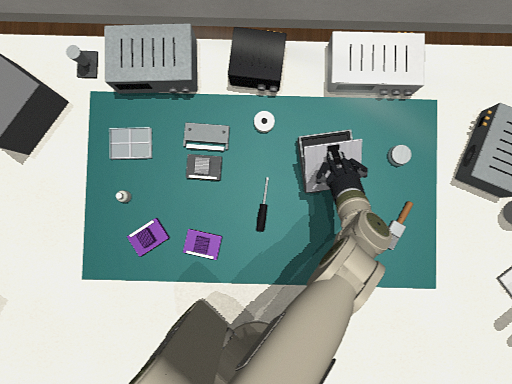

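Run:
```python
from h import *
c=dict(np.load("pics/wrist9.npz")); d=c['d']
def fit(regs):
    Q=[]
    for (u0,u1,v0,v1) in regs:
        U,V=np.meshgrid(np.arange(u0,u1,3),np.arange(v0,v1,3)); D=d[V,U]; m=D>0
        X=np.c_[((U-c['cx'])/c['fx']*D)[m],((V-c['cy'])/c['fy']*D)[m],D[m]]; Q.append((X-c['t'])@c['R'])
    Q=np.vstack(Q); ce=Q.mean(0); _,S,Vt=np.linalg.svd(Q-ce); n=Vt[2]*np.sign(Vt[2][2]); 
    return n,ce,S[2]/np.sqrt(len(Q))
for regs in ([(120,210,60,270),(300,395,60,270)],[(110,210,10,200)],[(310,400,10,200)]):
    n,ce,e=fit(regs); print(n.round(3),ce.round(4),"tilt",np.degrees(np.arccos(n[2])).round(2),"yaw",np.degrees(np.arctan2(-n[1],-n[0])).round(1),"rms",e.round(4))
```

```text
[-0.689 -0.113  0.716] [ 0.5646 -0.1922  0.143 ] tilt 44.3 yaw 9.3 rms 0.0024
[-0.683 -0.116  0.721] [ 0.5524 -0.2384  0.1241] tilt 43.87 yaw 9.6 rms 0.0006
[-0.684 -0.111  0.721] [ 0.5387 -0.1538  0.1242] tilt 43.83 yaw 9.2 rms 0.0007
```

The wrist depth puts the plate at 43.9°, and kinematics says 44.0°. I'll nudge it up about 1° and see whether it holds.

Request:
drive_tool:
  plan: "-1 0 -3.5 0.8 -1 0 0; -1 0 0 0 0 0 0; -1 0 0 0 0 0 0; -1 0 0 0 0 0 0"

```text
clock: 23.98
tcp_pos: [0.5703, -0.1921, 0.1954]
orientation: [-0.244, 0.597, 0.709, -0.285]
wrist_force: [4.4, 3.1, -2.3]
finger_gap: 0.017
```

```bash
cat > pl.py <<'E'
from h import *
from workcell import cams
c=cams.calibration("wrist"); d=cams.read_camera("wrist")[1]
for (u0,u1,v0,v1) in [(110,210,10,200),(310,400,10,200)]:
    U,V=np.meshgrid(np.arange(u0,u1,3),np.arange(v0,v1,3)); D=d[V,U]; m=D>0
    X=np.c_[((U-c['cx'])/c['fx']*D)[m],((V-c['cy'])/c['fy']*D)[m],D[m]]; Q=(X-c['t'])@c['R']
    n=np.linalg.svd(Q-Q.mean(0))[2][2]; print("plate tilt",np.degrees(np.arccos(abs(n[2]))).round(2))
E
python3 cv.py 45; python3 pl.py
```

```text
t 23.975 tcp [ 0.5703 -0.1921  0.1954] jawyaw 99.69 appr [ 0.707  0.125 -0.696] F [ 4.4   3.07 -2.3 ] gap 0.017 q [-0.73  0.04 -0.73  0.24  0.6  -0.72]
x z mm 71.4 118.8 lat 0.2 r 138.6 angle by pos 45.44 tool tilt 45.89
shift mm (tool) [-0.2  1.  -0.4] rot [ 0.89 -0.03  0.43] rows>= 0.1
plate tilt 45.31
plate tilt 45.27
```

```bash
python3 - <<'E'
from workcell import cams,monitor,job
import cv2,numpy as np
b=cams.read_camera("top")[0][:,:,::-1]; a=cv2.imread("pics/top0.png")
for n,(u,v) in dict(spool=(264,121),driver=(264,205),dropper=(123,197),tin=(399,155),tray=(130,143),purp1=(148,237),purp2=(203,244),brush=(405,212)).items():
    print(n,np.abs(a[v-10:v+10,u-10:u+10].astype(int)-b[v-10:v+10,u-10:u+10]).mean().round(1))
print(monitor.get_state()['clock'])
E
python3 cv.py 45; python3 -c "
from workcell import job
print(job.hand_in())"
```

```text
spool 1.2
driver 2.3
dropper 1.9
tin 1.6
tray 1.6
purp1 2.0
purp2 1.8
brush 2.0
24.075
t 24.075 tcp [ 0.5702 -0.1921  0.1954] jawyaw 99.69 appr [ 0.707  0.125 -0.696] F [ 3.1   3.02 -2.58] gap 0.0174 q [-0.73  0.04 -0.73  0.24  0.6  -0.72]
x z mm 71.4 118.8 lat 0.2 r 138.6 angle by pos 45.45 tool tilt 45.89
shift mm (tool) [-0.2  1.  -0.4] rot [ 0.89 -0.03  0.43] rows>= 0.1
the job is handed in; nothing more can be done
None
```

I did the whole job in the order asked and handed it in at about 24 s, with the fingers still holding the cover. `hand_in` gives no verdict, so the numbers below come from my own measurements.

- **Connector side:** I pressed it square and central, within about 1 mm sideways and 0.5° in angle. The bar went in about 7.1 of its 8 mm, evenly along its length.
- **Opposite side:** after lifting and turning the module half round, I pressed this side the same way, also to about 7.1 mm. The bar then came back to rest.
- **Module placement:** it stands flat on the mat, square and central, about 17 mm in front of the bar, with the white strip facing the robot.
- **Readout cover:** it is held at about 45.3° by the wrist depth fit to the plate, and 45.4° by the arm's position on the hinge arc. It did not move between my last two checks, 0.1 s apart.
- **Other things on the bench:** the top-camera patches match the start picture for all the bystanders and both purple modules.

Two readings were less clean than the rest:
- **Wrist force:** at the end of the second push it read only about 1.4 N along the push direction, where about 4 N was expected. The same reading in the first push rose to 4.4 N on the next look, so I relied on the measured bar travel instead.
- **Turning drift:** during the half turn the arm drifted about 20 mm towards the bar and about 9 mm down. I corrected this before the second press, and the module touched nothing.

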